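# Load the bench spinner from the latched sample case

## Robot

A 7-joint arm with a two-finger parallel gripper is mounted at the origin on the work surface. World frame = base frame: x ahead of the robot, y to its left, z up, the work surface at z = 0. Lengths are in m, angles in rad, forces in N, time in s.
With the tool pointing down it reaches from about 0.4 to 0.85 m from the base axis. Payload 10.4 kg.
Tool frame: the origin (TCP) lies on the centre line of the jaws, within the pads' length; the fingertips stand r.tip_extent ahead of it and the grasp point (between the pads) lies 8 mm behind it (r.tip_extent is the distance from the TCP to the fingertips, in m); z points along the fingers, y is the direction in which the jaws open and shut (so a half turn about z gives the same grasp; the last joint's range is limited). The gripper opens to 87 mm and grips with 3 to 60 N. Pads are 19 mm wide; open, the fingers measure 117 mm over their backs; the gripper's body (75 mm by 190 mm) begins 51 mm behind the grasp point.
Start: joints at [-1.266, 0.332, -0.065, 1.46, 0.022, 1.35, -0.088], TCP at [0.201, 0.592, 0.234] pointing down, gripper open.
Joint ranges: [-2.6, 2.6], [-0.5, 2.12], [-1.47, 1.34], [0.16, 2.42], [-1.27, 4.41], [0.06, 2.06], [-2.6, 2.6]. Speed limits (rad/s): [2.22, 2.22, 2.79, 2.79, 3.14, 3.14, 3.14].

## Interface

Orientations are given as a unit quaternion [x, y, z, w].
In Python, from bench import r gives the robot as it stands.
- The arm moves only by the shell command python3 -m jog 'ROWS' [FORCE]. ROWS is JSON, a list of rows, each a list of 7 numbers: the shift along the tool's x, y, z in cm, then the turn, a rotation vector about the tool's x, y, z in rad, then the opening, from -1 (shut) to 1 (fully open). In form: [[tx, ty, tz, wx, wy, wz, jaw], ...]. A call has 1 to 20 rows; each row shifts and turns the commanded pose from where the row before left it, along the tool's axes as they then stand; what a row does not reach is not made up. A row lasts 1/8 s, in which the tool goes at most 62.5 mm and 10.7 degrees, less where a joint would pass 70% of its speed; a pose out of reach is approached as far as the arm can. A call with a gripper value outside its range is refused whole. The fingers move at their own pace and stop on an object; FORCE is the grip in N (left out, the last holds). Time passes only in rows, so rows that do not move let the fingers close. It gives the time, the measured TCP pose, the force and the opening at its end, in the units of the state.
- r.read_state(): the state, without advancing time (a new reading comes with each control period).
- r.camera(name): name is "scene" or "top"; returns a dict with "frame" (480x640x3 uint8, red, green, blue), "fx", "fy", "cx", "cy" (pixels), "k1" (the pictures are not rectified: a ray, as slopes to the right and down, at radius r is drawn at 1 + k1 r^2 times it, then the intrinsics apply), "camera_from_world" (4x4, takes a point from world to camera coordinates). Camera axes: x right, y down, z forward; pixel columns grow to the right and rows downward; lengths in m; the calibration is good to about 2 mm. A picture is of the moment at which its call begins. There is no depth.
- r.close_job(): hands the job in, once; it reports no verdict.
Trained networks look in a picture, given as the dict that the camera call returned (one of the last four; its "shot" number tells which), for a name from the list of things; names that differ only in an ending like _2 or _b are one class to them, and where a whole thing is asked for, a point or a joint stands for the part that bears it (a point fixed in the world has none). Each returns a list of dicts, best first, with "score" (0 to 1); they miss things now and then, are a little off and sometimes report something else, mostly with a low value. They report only what shows in the picture. A call takes as long as a camera call.
- r.search_frame(picture, thing): "rect" ([left, top, right, bottom] in pixels, round what is visible of it).
The state is a dict: "time": time; "joint_positions": joint angles; "joint_vel": joint speeds; "joint_torque": joint torques, N m; "ee_pos": TCP position; "eef_rot": TCP orientation; "ft_force": force on the tool from outside, world axes, zero at the start; "torque": the same for the moment, N m; "width": finger opening in m.
Only numpy, scipy, OpenCV 4.12 (cv2) and the standard library are available. Lean on these libraries where they do the work, as an engineer would, in place of code of your own. Each camera call takes 0.05 s, during which the arm holds its last target.

## Task

Lift the red lever of the sample case's draw latch up past centre so that its hook swings free, take the lid off, and slide every sample ring in the case, hub up, over the spindle of the bench spinner so that they stack down on it. Then fit the blue cover over the stack with its ears in the gaps of the collar, push it down against the spring and turn it clockwise (seen from above) to its stop so that it locks. Leave the lid laid squarely back on the empty case, and do not disturb the jar, the dish or the slide box.

Things in the scene. Friction and masses are not known exactly. Their poses are not given: they have to be found in the camera images.
- case: grey open sample case, 150 (x) by 180 (y) by 45 mm high, walls and floor 5 mm thick, fixed. Origin: centre of the underside, z up; its latch is on the -x side. The rings stand on its floor in two rows, about 60 mm apart in x and 66 mm in y, so fingers fit beside the hubs best when closing along the case's y.
- latch (a joint): draw latch lever angle, rad, about a level axis along the case's y: 0 shut (lever points out to -x, 22 deg below level), 0.6 dead centre, 1.65 open (72 deg above level). A spring, under 4 N at the tip, drives it from dead centre to the nearer end. A twin steel hook, 41 mm wide, 2 mm above the lid's front edge, follows: it holds the lid when shut and swings outward clear of it when open.
- latch_tip (a point): point on the middle of the red lever, 56 mm from its pivot, 10 mm short of its end. The lever is a bar 16 mm wide (case y), 8 mm thick; fingers can pinch it across its width and it turns between them.
- latch_pivot (a point): middle of the lever's pivot axis, 86 mm to -x of the case's origin and 38 mm above the bench.
- lid: loose lid, 250 g: blue plate 156 (x) by 186 (y) by 6 mm; below it a plug 130 by 158 by 5 mm that drops into the case with 5 mm play all round; on top a black bar handle 60 (x) by 16 mm (y), 6 to 32 mm above the origin. Origin: centre of the plate's underside (on the case 45 mm above the bench). Room to set it down: the teal mat, 0.62 m ahead, 0.285 m right of the robot base.
- ring0: sample ring: round flange 48 mm diameter, 5 mm thick, with a 28 mm diameter hub on it, 18 mm tall in all (hub 13 mm above the flange), 17 mm bore right through, 40 g, coloured orange. Origin on the bore axis at the underside, z up through the hub. It stands hub up in the case; some starts lack it.
- ring1: sample ring: round flange 48 mm diameter, 5 mm thick, with a 28 mm diameter hub on it, 18 mm tall in all (hub 13 mm above the flange), 17 mm bore right through, 40 g, coloured yellow. Origin on the bore axis at the underside, z up through the hub. It stands hub up in the case; some starts lack it.
- ring2: sample ring: round flange 48 mm diameter, 5 mm thick, with a 28 mm diameter hub on it, 18 mm tall in all (hub 13 mm above the flange), 17 mm bore right through, 40 g, coloured green. Origin on the bore axis at the underside, z up through the hub. It stands hub up in the case; some starts lack it.
- ring3: sample ring: round flange 48 mm diameter, 5 mm thick, with a 28 mm diameter hub on it, 18 mm tall in all (hub 13 mm above the flange), 17 mm bore right through, 40 g, coloured red. Origin on the bore axis at the underside, z up through the hub. It stands hub up in the case; some starts lack it.
- spinner: bench spinner, fixed: white housing 150 (x) by 140 (y) by 28 mm. Round the spindle a bayonet collar, 73 mm inside, 108 mm outside, top 41.5 mm above the bench, with two gaps for the cover's ears at the spinner's +x and -x, 24 deg either side. Clockwise of each gap a blue ledge overhangs (underside at 37.5 mm); aluminium blocks bar turning the other way. Origin: on the spindle axis, underside.
- plate (a joint): spring plate in the collar on which the cover's rim and ears stand, m pressed down: 0 free (top 36 mm above the bench), 0.006 right down (30 mm). It takes about 4 N to start and 9 N to press right down, the cover's weight included.
- spindle_top (a point): tip of the upright steel spindle, on its axis, 120 mm above the bench. Spindle 14 mm in diameter, top 8 mm tapered to 6 mm. The first ring rests on a 36 mm wide shoulder, 38 mm above the bench.
- cover: loose blue cover, 220 g: a cup upside down, 68 mm diameter, 98 mm high (94 inside); on top a black bar handle 56 mm (its x) by 14 mm, 98 to 122 mm above the origin; at the foot two steel ears to its +x and -x, 16 mm wide, 5 mm thick, reaching 42 mm out. Origin: centre of the lower rim. It enters with x along the spinner's x; at 30 to 31 mm it turns 75 deg to the stop; let go, it rises to 32.5.
- jar: bystander: amber jar, 52 mm diameter, 75 mm high. Origin: centre of the underside.
- dish: bystander: white dish, 76 mm diameter, 22 mm high. Origin: centre of the underside.
- slidebox: bystander: pale slide box 50 by 90 by 35 mm. Origin: centre of the underside.

How it is judged:
By the outcome, as a careful person would: the job done as asked, in the order asked, and still so for the second after the job is handed in, with the robot touching nothing.
Of ring0, ring1, ring2, ring3 only 2 to 4 are there at a start; the rules pass over those that are not, and their reading is None.
At some moment in a run one of lid may be knocked a few centimetres aside while the robot is not near it.
It also fails if it takes over 210 s, if anything falls off the work surface, if the arm or the gripper's body presses on something with over 40 N, if the wrist force passes 120 N, or if a joint passes its speed limit or range.

## Working session

There is one attempt and no reset: what is moved stays moved. The work goes in short steps, Python scripts to look and compute and a shell command to move; the robot and the scene stay as the last step left them, time stands still between calls to the robot, and variables do not carry over. Pictures are saved under pics/ and viewed, and the job is handed in when it is done.

```bash
ls; mkdir -p pics; python3 - <<'E'
from bench import r
import cv2
s=r.read_state(); print(s); print(r.tip_extent)
for n in("scene","top"):
    c=r.camera(n); cv2.imwrite(f"pics/{n}0.png",c["frame"][:,:,::-1]); print(n,c["fx"],c["cx"],c["cy"],c["k1"],c["camera_from_world"])
    for t in ["case","latch","lid","spinner","cover","jar","dish","slidebox","ring0"]:
        print(t,[(round(d["score"],2),[round(v) for v in d["rect"]]) for d in r.search_frame(c,t)][:3])
E
```

```text
pics
{'time': 0.0, 'joint_positions': array([-1.26563201,  0.33287112, -0.06470787,  1.46091506,  0.02159555,
        1.34989246, -0.08847921]), 'joint_vel': array([-0.00064219, -0.00118125, -0.00025778,  0.00130098, -0.00149211,
       -0.00011926, -0.00262151]), 'joint_torque': array([-4.59731673e-04, -6.23254323e+01,  2.44989427e-02, -3.89901888e+01,
       -6.13640249e-02,  3.96052958e-02,  1.56939200e-04]), 'ee_pos': array([0.20108729, 0.5913887 , 0.23276695]), 'eef_rot': array([ 1.63126003e-01,  9.86604999e-01, -6.90053379e-04, -8.54750639e-05]), 'ft_force': array([-0.6983361 ,  0.6182979 ,  0.10895079]), 'torque': array([-0.02157874, -0.03059652,  0.00986538]), 'width': 0.08760050876587262}
0.011
scene 588.7691051320179 315.6177623374858 229.86088587867528 -0.09720670077793243 [[-0.37298648  0.92781502 -0.00635358  0.22086749]
 [ 0.70904067  0.28060793 -0.64693161 -0.34024995]
 [-0.59845    -0.2458017  -0.76252155  1.49781888]
 [ 0.          0.          0.          1.        ]]
case [(0.7, [368, 229, 466, 340]), (0.31, [211, 115, 244, 179])]
latch [(0.64, [447, 232, 462, 244])
[... 362 characters left out ...]
8 228.84596286305893 -0.028973873014781902 [[ 1.39924752e-02 -9.99899411e-01  2.31924217e-03 -1.10015345e-02]
 [-9.90702264e-01 -1.41776130e-02 -1.35307129e-01  5.81398481e-01]
 [ 1.35326400e-01 -4.04396820e-04 -9.90800990e-01  9.10580565e-01]
 [ 0.00000000e+00  0.00000000e+00  0.00000000e+00  1.00000000e+00]]
case [(0.7, [177, 268, 204, 313])]
latch [(0.76, [187, 286, 196, 315])]
lid [(0.88, [145, 192, 252, 282]), (0.7, [332, 217, 370, 259])]
spinner [(0.57, [309, 196, 390, 283]), (0.34, [351, 302, 404, 341])]
cover [(0.68, [434, 308, 484, 353])]
jar [(0.83, [292, 145, 319, 174])]
dish [(0.57, [278, 289, 314, 326])]
slidebox [(0.97, [353, 300, 403, 341])]
ring0 [(0.6, [351, 300, 403, 341])]
```

View pics/scene0.png

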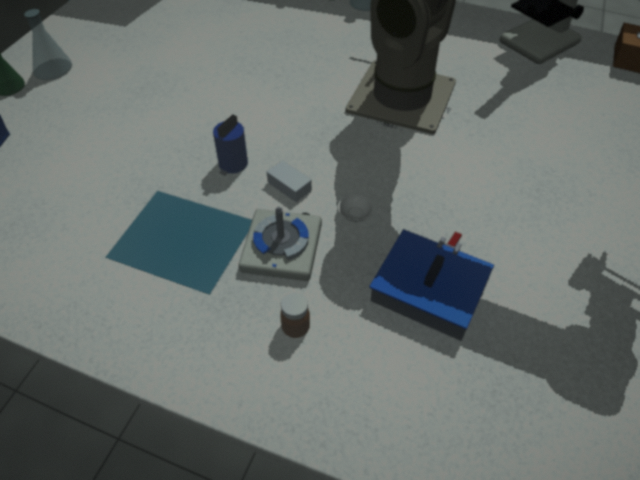

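View pics/top0.png

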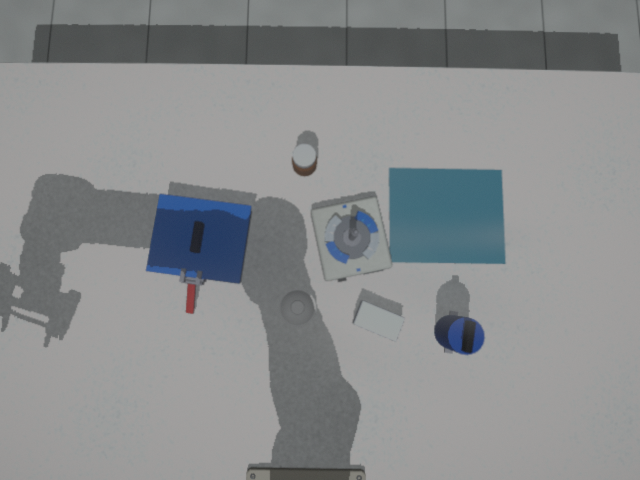

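```bash
cat > h.py <<'E'
import numpy as np, cv2
from bench import r
def proj(c,P):
    P=np.atleast_2d(P).astype(float); M=np.array(c["camera_from_world"])
    q=P@M[:3,:3].T+M[:3,3]; s=q[:,:2]/q[:,2:]; r2=(s**2).sum(1,keepdims=True)
    s=s*(1+c["k1"]*r2); return s*[c["fx"],c["fy"]]+[c["cx"],c["cy"]]
def ray(c,uv):
    uv=np.atleast_2d(uv).astype(float); d=(uv-[c["cx"],c["cy"]])/[c["fx"],c["fy"]]
    s=d.copy()
    for _ in range(20): s=d/(1+c["k1"]*(s**2).sum(1,keepdims=True))
    M=np.array(c["camera_from_world"]);R=M[:3,:3];o=-R.T@M[:3,3]
    return o,np.c_[s,np.ones(len(s))]@R
def atz(c,uv,z):
    o,d=ray(c,uv); t=(z-o[2])/d[:,2]; return o+t[:,None]*d
def T(x,y,a,P,z=0):
    P=np.atleast_2d(P).astype(float); ca,sa=np.cos(a),np.sin(a)
    return np.c_[x+ca*P[:,0]-sa*P[:,1],y+sa*P[:,0]+ca*P[:,1],P[:,2]+z]
def rect(a,b,z,cx=0,cy=0): return np.array([[cx+sx*a/2,cy+sy*b/2,z] for sx,sy in((1,1),(1,-1),(-1,-1),(-1,1))])
def circ(rad,z,n=40):
    t=np.linspace(0,2*np.pi,n,endpoint=False); return np.c_[rad*np.cos(t),rad*np.sin(t),0*t+z]
def crop(c,box,f,name,polys=[]):
    x0,y0,x1,y1=box; im=cv2.resize(c["frame"][y0:y1,x0:x1,::-1],None,fx=f,fy=f,interpolation=cv2.INTER_CUBIC)
    for P,col in polys:
        p=((proj(c,P)-[x0-.5,y0-.5])*f).round().astype(int)
        cv2.polylines(im,[p.reshape(-1,1,2)],True,col,1,cv2.LINE_AA)
    cv2.imwrite(name,im)
def moveto(x,y,z,a=None):
    """print total shift in tool axes(cm) & wz to make tool y axis along world heading a (mod pi)"""
    from scipy.spatial.transform import Rotation as Rn
    s=r.read_state();R=Rn.from_quat(s["eef_rot"]).as_matrix()
    d=R.T@(np.array([x,y,z])-s["ee_pos"])*100
    h=np.arctan2(R[1,1],R[0,1]); w=None
    if a is not None:
        w=-((a-h+np.pi/2)%np.pi-np.pi/2)
    tilt=np.cross(R[:,2],[0,0,-1]); 
    print("pos",s["ee_pos"].round(4),"yhead",round(h,3),"shift cm",d.round(2),"wz",w,"tilt fix tool",(R.T@tilt).round(4),"j7",s["joint_positions"][6].round(2),"t",s["time"])
E
python3 - <<'E'
from h import *
c=r.camera("top"); 
crop(c,(130,180,270,320),5,"pics/a1.png"); crop(c,(300,180,400,290),5,"pics/a2.png"); crop(c,(420,260,500,370),5,"pics/a3.png")
c=r.camera("scene")
crop(c,(360,220,500,350),5,"pics/b1.png"); crop(c,(230,200,330,290),6,"pics/b2.png"); crop(c,(200,100,320,210),5,"pics/b3.png")
E
```

```text
(no output)
```

View pics/a1.png

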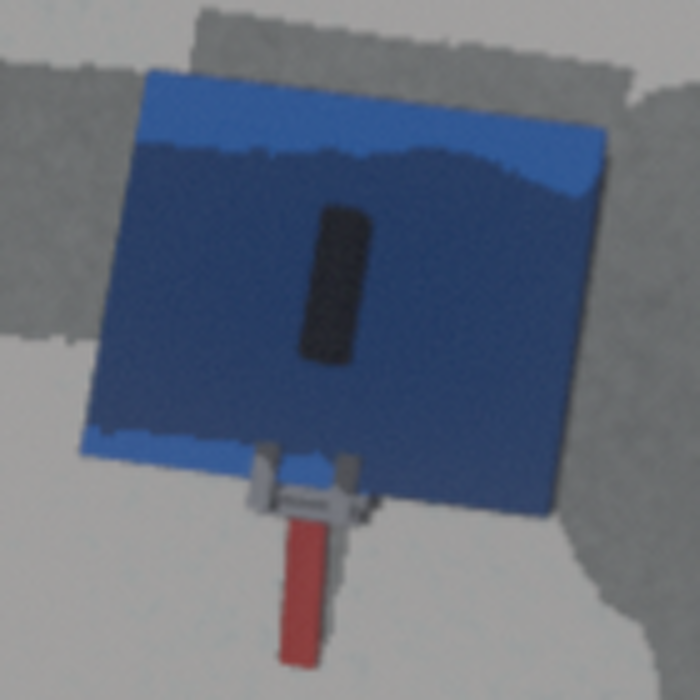

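View pics/a2.png

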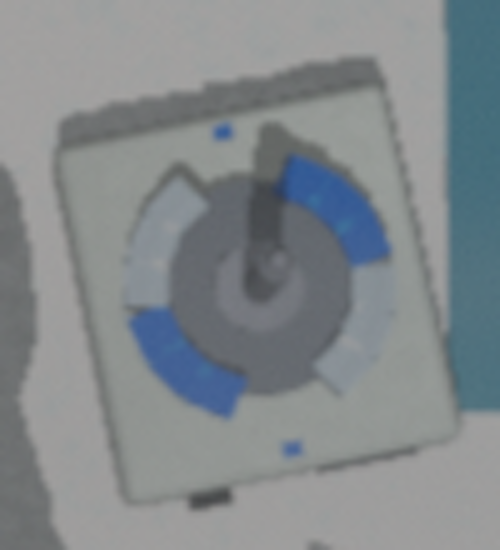

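View pics/a3.png

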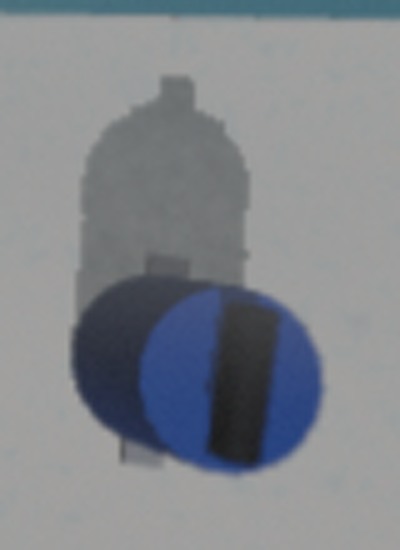

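View pics/b1.png

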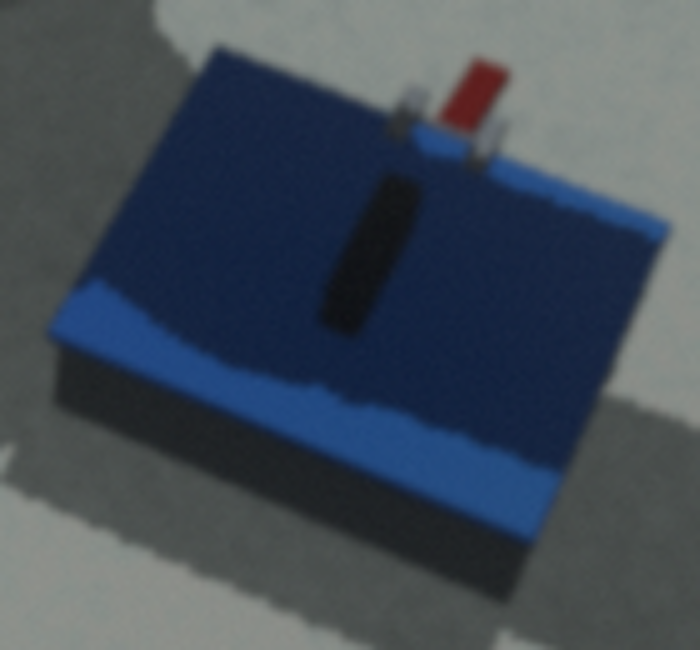

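View pics/b2.png

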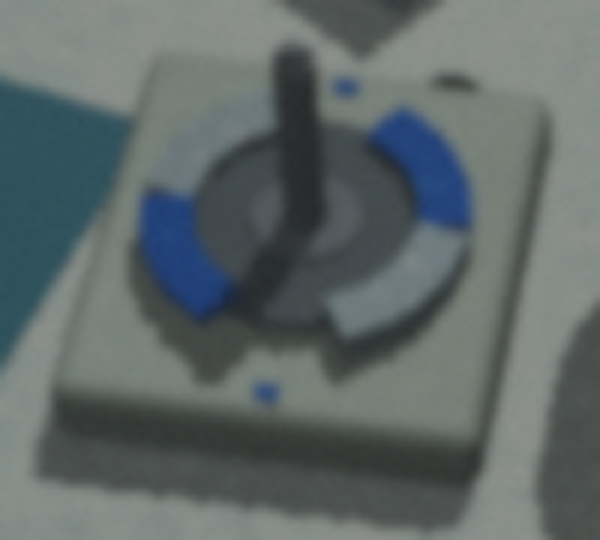

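View pics/b3.png

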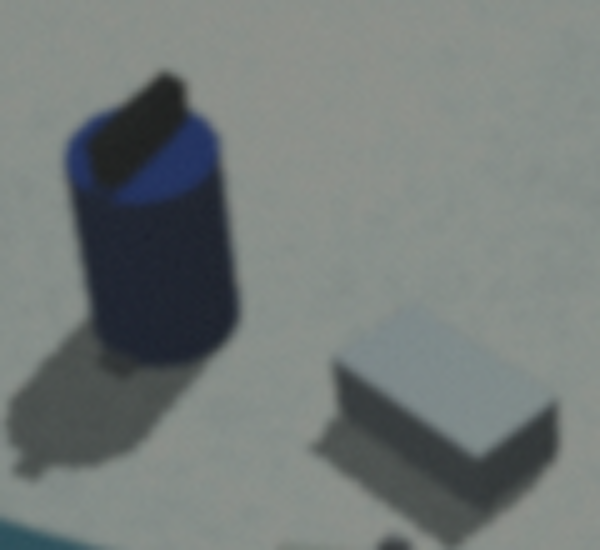

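```bash
cat > fit1.py <<'E'
from h import *
from scipy.optimize import least_squares
ct=r.camera("top");cs=r.camera("scene")
def px(p,off,f): return (np.array(p,float)+.5)/f-.5+np.array(off)
def fit(obs,x0,nm):
    def f(p): return np.concatenate([(proj(c,T(p[0],p[1],p[2],P))-u).ravel() for c,P,u in obs])
    s=least_squares(f,x0); print(nm,s.x.round(4),"rms px",np.sqrt((s.fun**2).mean()).round(2))
    for o in obs: 
        q=least_squares(lambda p:(proj(o[0],T(p[0],p[1],p[2],o[1]))-o[2]).ravel(),s.x); print("   single",q.x.round(4),np.abs(q.fun).max().round(2))
    return s.x
L=rect(.156,.186,.051); S=rect(.15,.14,.028)
lid=fit([(ct,L,px([(148,70),(607,128),(553,517),(82,455)],(130,180),5)),(cs,L[[2,3,0,1]],px([(218,46),(668,230),(530,542),(48,337)],(360,220),5))],[.6,.2,0],"lid")
sp=fit([(ct,S,px([(58,150),(380,85),(457,435),(127,503)],(300,180),5)),(cs,S[[3,2,1,0]],px([(548,102),(155,57),(58,395),(478,445)],(230,200),6))],[.6,0,0],"spin")
H=rect(.056,.014,.122)
cov=fit([(ct,H,px([(222,298),(280,310),(262,466),(208,455)],(420,260),5))],[.35,-.2,0],"cover")
print(atz(ct,px([(231,380)],(420,260),5),.098))
W=(0,255,255);G=(0,255,0)
for c,b,n,f in((ct,(130,180,270,320),"c1",5),(cs,(360,220,500,350),"d1",5)):
    crop(c,b,f,f"pics/{n}.png",[(T(*lid,L),W),(T(*lid,rect(.06,.016,.077)),G),(T(*lid,rect(.15,.18,.0)),(255,0,255)),(T(*lid,[[-.086,-.008,.038],[-.086,.008,.038],[-.147,.008,.0133],[-.147,-.008,.0133]]),G)])
for c,b,n,f in((ct,(300,180,400,290),"c2",5),(cs,(230,200,330,290),"d2",6)):
    crop(c,b,f,f"pics/{n}.png",[(T(*sp,S),W),(T(*sp,circ(.007,.112)),G),(T(*sp,circ(.003,.12)),G),(T(*sp,circ(.054,.0415)),G),(T(*sp,circ(.0365,.0415)),G)])
for c,b,n,f in((ct,(420,260,500,370),"c3",5),(cs,(200,100,320,210),"d3",5)):
    crop(c,b,f,f"pics/{n}.png",[(T(*cov,H),W),(T(*cov,circ(.034,.098)),G),(T(*cov,circ(.034,0)),G),(T(*cov,rect(.084,.016,.005)),G)])
E
python3 fit1.py; cd pics; python3 -c "
import cv2,numpy as np
I=[cv2.resize(cv2.imread(n+'.png'),(400,400)) for n in('c1','c2','d1','d2')]
I=[cv2.imread(n+'.png') for n in('c1','d1','c2','d2','c3','d3')]
for k in range(3):
    a,b=I[2*k],I[2*k+1];h=max(a.shape[0],b.shape[0])
    p=lambda m:cv2.copyMakeBorder(m,0,h-m.shape[0],0,0,0)
    o=cv2.hconcat([p(a),p(b)]);s=min(800/o.shape[1],600/h);cv2.imwrite(f'e{k}.png',cv2.resize(o,None,fx=s,fy=s))
"
```

```text
lid [ 0.559   0.216  -0.1159] rms px 0.75
   single [ 0.5594  0.2149 -0.1116] 0.53
   single [ 0.5584  0.217  -0.121 ] 1.05
spin [ 0.566 -0.084  0.22 ] rms px 1.27
   single [ 0.566  -0.0849  0.211 ] 1.92
   single [ 0.5661 -0.0832  0.2301] 1.56
cover [ 0.3827 -0.2856 -0.1374] rms px 1.29
   single [ 0.3827 -0.2856 -0.1374] 2.05
[[ 0.38138978 -0.28915215  0.098     ]]
```

View pics/e0.png

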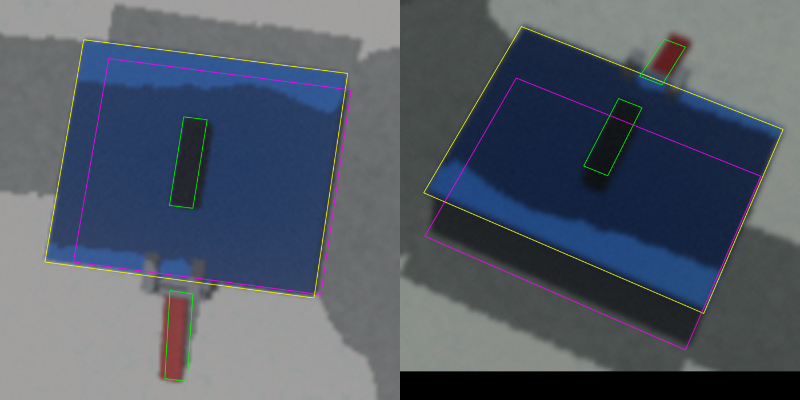

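View pics/e1.png

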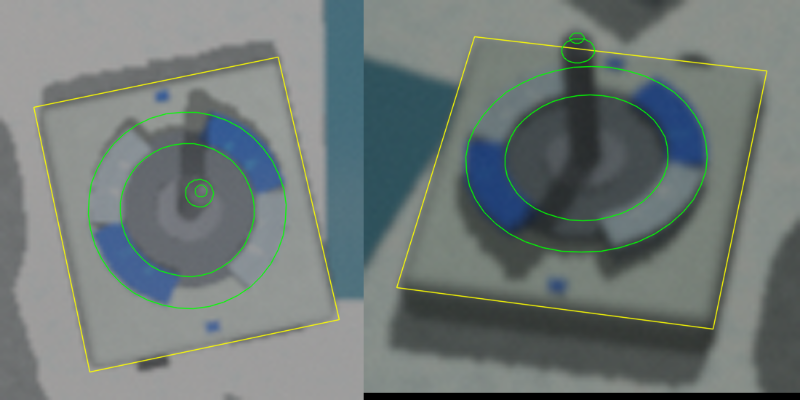

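View pics/e2.png

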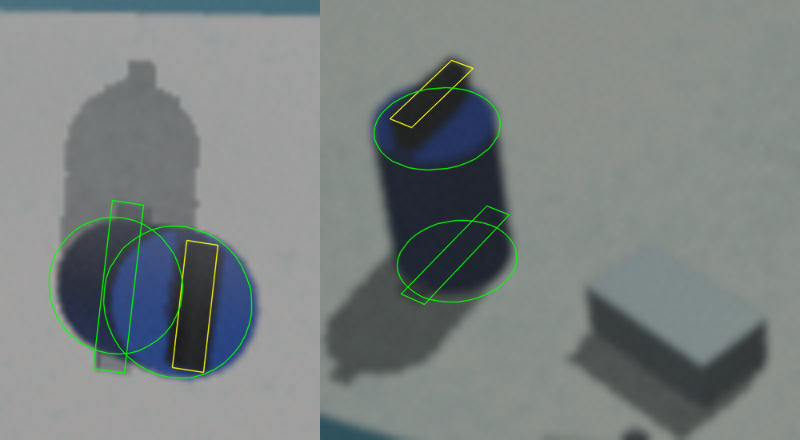

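```bash
cat > fit2.py <<'E'
from h import *
from scipy.optimize import least_squares
ct=r.camera("top");cs=r.camera("scene")
def px(p,off,f): return (np.array(p,float)+.5)/f-.5+np.array(off)
def ext(c,off,f,p,cc,which):
    q=proj(c,T(p[0],p[1],0,cc)); q=(q-off+.5)*f-.5
    return {'l':q[:,0].min(),'r':q[:,0].max(),'t':q[:,1].min(),'b':q[:,1].max()}[which]/f
A=circ(.034,.098,200);B=circ(.034,0,200)
O=[(ct,(420,260),5,A,'l',139),(ct,(420,260),5,A,'r',323),(ct,(420,260),5,A,'t',287),(ct,(420,260),5,A,'b',475),(ct,(420,260),5,B,'l',71),
(cs,(200,100),5,A,'l',66),(cs,(200,100),5,A,'r',219),(cs,(200,100),5,A,'b',205),(cs,(200,100),5,B,'r',240),(cs,(200,100),5,B,'b',366)]
f=lambda p:[ext(c,np.array(o),k,p,cc,w)-v/k for c,o,k,cc,w,v in O]
s=least_squares(f,[.38,-.289]);print("cover",s.x.round(4),s.fun.round(2))
e=atz(ct,px([(280,310),(262,466)],(420,260),5),.122);d=e[0]-e[1];print("cover yaw",np.arctan2(d[1],d[0]),np.linalg.norm(d))
e=atz(ct,px([(167,266),(143,452)],(420,260),5),.005);d=e[0]-e[1];print("ears",e,np.arctan2(d[1],d[0]))
e=atz(ct,px([(223,132),(291,449)],(300,180),5),.028);d=e[0]-e[1];print("spin yaw",np.arctan2(d[1],d[0]),e.mean(0))
e=atz(cs,px([(266,393),(346,87)],(230,200),6),.028);d=e[0]-e[1];print("spin yaw scene",np.arctan2(d[1],d[0]),e.mean(0))
A=circ(.054,.0415,200);
O=[(ct,(300,180),5,A,'l',127),(ct,(300,180),5,A,'r',391),(cs,(230,200),6,A,'l',142),(cs,(230,200),6,A,'r',470)]
O2=[(ct,(275,258),(300,180),5),(cs,(292,47),(230,200),6)]
s=least_squares(lambda p:np.r_[f(p),np.ravel([proj(c,[[p[0],p[1],.119]])[0]-px(u,o,k) for c,u,o,k in O2])],[.566,-.084]);print("spinner",s.x.round(4),s.fun.round(2))
pts=np.array([[-.1487,.008,.017],[-.1487,-.008,.017]])
def g(p):
    return np.r_[(proj(ct,T(*p,pts))-px([(281,664),(318,668)],(130,180),5)).ravel(),(proj(cs,T(*p,pts[::-1]))-px([(482,57),(511,72)],(360,220),5)).ravel(),
     (proj(cs,T(*p,[[.075,-.09,0],[.075,.09,0]]))-px([(57,405),(508,603)],(360,220),5)).ravel()]
s=least_squares(g,[.559,.216,-.116]);print("case",s.x.round(4),s.fun.round(2))
E
python3 fit2.py
```

```text
cover [ 0.3804 -0.2892] [-0.11  0.2   0.25  0.68 -0.4  -0.79  0.06  0.16  0.03  1.08]
cover yaw -0.14513744079303068 0.054926199645376046
ears [[ 0.41891696 -0.29448701  0.005     ]
 [ 0.34514481 -0.28312937  0.005     ]] -0.15275638250251186
spin yaw 0.21300354533077256 [ 0.56684999 -0.08532375  0.028     ]
spin yaw scene 0.21956082069539826 [ 0.56363107 -0.08521194  0.028     ]
spinner [ 0.5658 -0.0845] [-1.11  0.54 -0.6   0.08  0.26  0.9  -0.09  0.97]
case [ 0.5571  0.2192 -0.1185] [-1.11  1.24 -0.61  1.53 -1.56  0.14  0.11  0.02 -1.    1.01 -0.11  1.35]
```

```bash
python3 - <<'E'
from h import *
print(T(.557,.219,-.117,[[-.138,0,.017],[-.086,0,.038]]))
moveto(.4203,.235,.13,-.117+np.pi/2)
E
```

```text
[[0.41994346 0.23510919 0.017     ]
 [0.47158796 0.22903906 0.038     ]]
pos [0.2012 0.5917 0.2336] yhead 1.243 shift cm [-32.23 -26.72  10.36] wz -0.21079419747161876 tilt fix tool [0.0001 0.     0.    ] j7 -0.09 t 1.3
```

```bash
python3 -m jog '[[-3.2,-2.7,0,0,0,-0.02,-0.1],[-3.2,-2.7,0,0,0,-0.02,-0.1],[-3.2,-2.7,0,0,0,-0.02,-0.1],[-3.2,-2.7,0,0,0,-0.02,-0.1],[-3.2,-2.7,0,0,0,-0.02,-0.1],[-3.2,-2.7,0,0,0,-0.02,-0.1],[-3.2,-2.7,0,0,0,-0.02,-0.1],[-3.2,-2.7,0,0,0,-0.02,-0.1],[-3.2,-2.7,0,0,0,-0.02,-0.1],[-3.2,-2.7,0,0,0,-0.02,-0.1],[0,0,3,0,0,0,-0.1],[0,0,3,0,0,0,-0.1],[0,0,3,0,0,0,-0.1],[0,0,0,0,0,0,-0.1],[0,0,0,0,0,0,-0.1]]' 10
python3 - <<'E'
from h import *
moveto(.4203,.235,.05,-.117+np.pi/2)
ct=r.camera("top");cs=r.camera("scene")
crop(ct,(130,180,310,360),4,"pics/g1.png"); crop(cs,(380,150,530,290),5,"pics/g2.png")
E
```

```text
time: 3.18
ee_pos: [0.4487, 0.2549, 0.1448]
eef_rot: [0.064, 0.998, 0.0, 0.001]
ft_force: [0.7, -0.1, 0.1]
width: 0.0391
pos [0.4487 0.2549 0.1448] yhead 1.443 shift cm [ 2.58 -2.35  9.48] wz -0.010765402984616257 tilt fix tool [0.0011 0.001  0.    ] j7 0.87 t 3.175
```

View pics/g2.png

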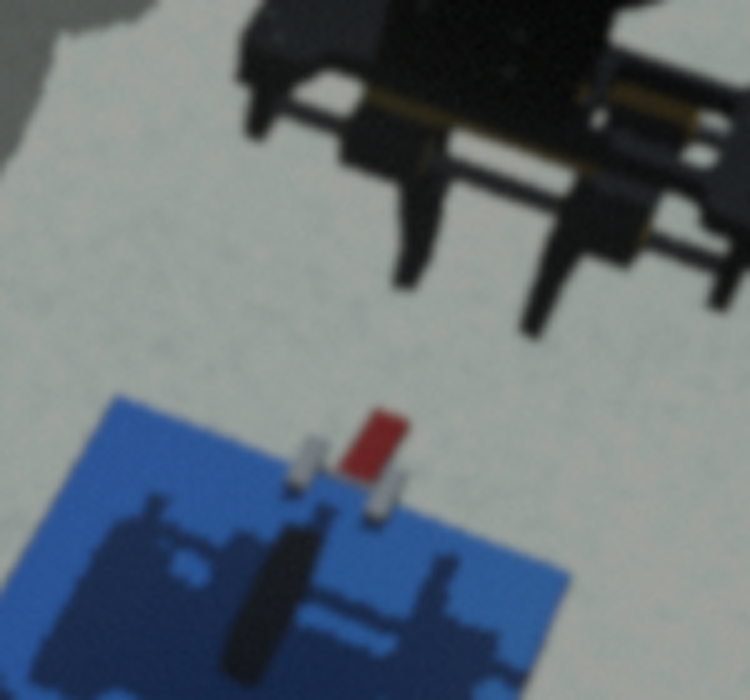

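View pics/g1.png

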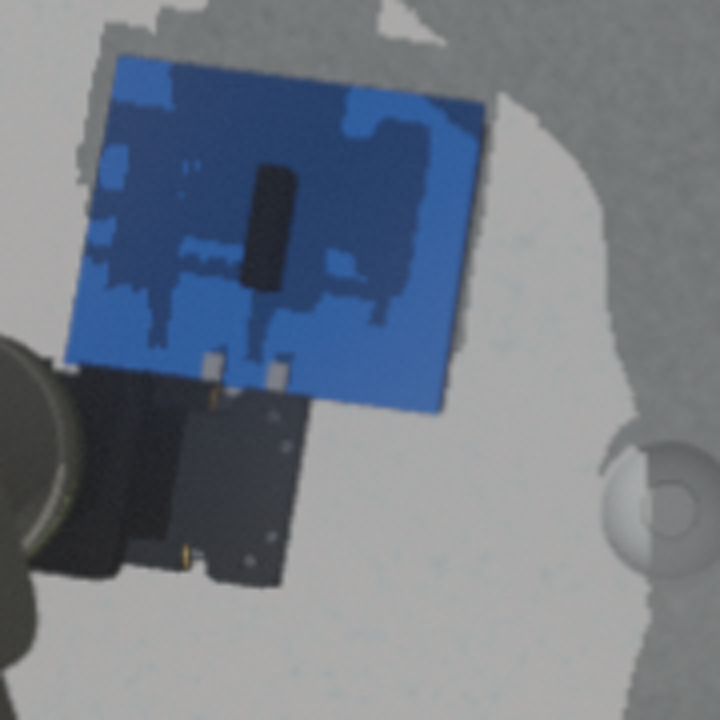

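```bash
python3 -m jog '[[1.3,-1.2,0,0,0,-0.01,-0.1],[1.3,-1.2,0,0,0,0,-0.1],[0,0,3,0,0,0,-0.1],[0,0,3,0,0,0,-0.1],[0,0,3,0,0,0,-0.1],[0,0,2,0,0,0,-0.1],[0,0,1.4,0,0,0,-0.1],[0,0,0,0,0,0,-0.1],[0,0,0,0,0,0,-0.1]]' 10
python3 - <<'E'
from h import *
moveto(.4203,.235,.018,-.117+np.pi/2)
cs=r.camera("scene")
crop(cs,(380,150,530,290),5,"pics/g3.png")
E
```

```text
time: 4.4
ee_pos: [0.4201, 0.2343, 0.0205]
eef_rot: [0.059, 0.998, 0.0, 0.001]
ft_force: [0.0, 0.2, -0.1]
width: 0.0392
pos [0.4201 0.2343 0.0205] yhead 1.453 shift cm [-0.02  0.07  0.25] wz -0.0008483125429246119 tilt fix tool [0.0011 0.001  0.    ] j7 0.91 t 4.4
```

View pics/g3.png

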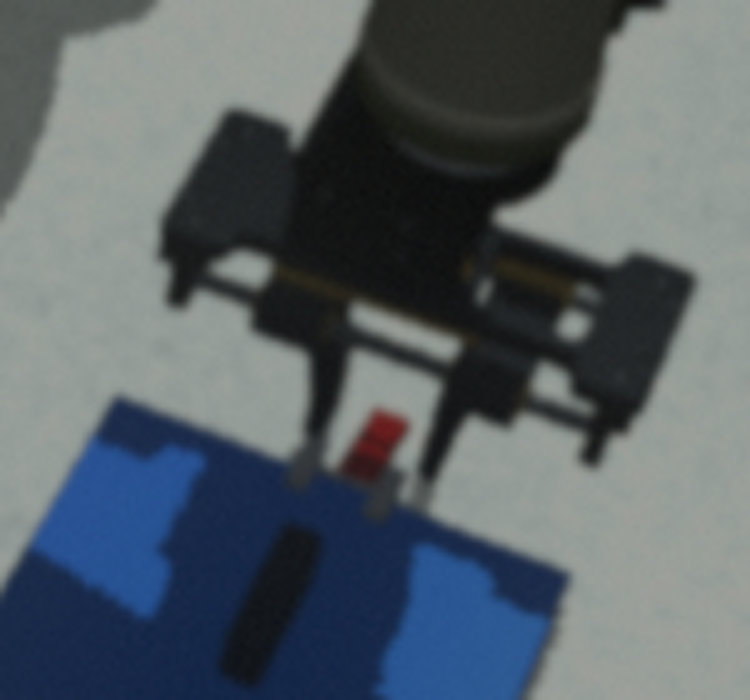

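```bash
python3 -m jog '[[0,0,0.2,0,0,0,-0.6],[0,0,0,0,0,0,-1],[0,0,0,0,0,0,-1],[0,0,0,0,0,0,-1],[0,0,0,0,0,0,-1]]' 12
python3 - <<'E'
from h import *
# arc increments
th0=-np.deg2rad(22)
a=np.linspace(0,1.25,14)
p=.056*np.c_[-np.cos(a+th0),np.sin(a+th0)]
print((np.diff(p,axis=0)*100).round(2), (p[-1]-p[0])*100)
E
```

```text
time: 5.08
ee_pos: [0.4196, 0.2364, 0.018]
eef_rot: [0.058, 0.998, 0.002, 0.001]
ft_force: [0.8, 8.6, -2.3]
width: 0.0157
[[-0.18  0.51]
 [-0.13  0.52]
 [-0.08  0.53]
 [-0.03  0.54]
 [ 0.03  0.54]
 [ 0.08  0.53]
 [ 0.13  0.52]
 [ 0.18  0.51]
 [ 0.23  0.49]
 [ 0.27  0.46]
 [ 0.32  0.44]
 [ 0.36  0.4 ]
 [ 0.39  0.37]] [1.56422647 6.36366066]
```

```bash
python3 -m jog '[[0.18,0.1,-0.51,0,0,0,-1],[0.13,0.05,-0.52,0,0,0,-1],[0.08,0,-0.53,0,0,0,-1],[0.03,0,-0.54,0,0,0,-1],[-0.03,0,-0.54,0,0,0,-1],[-0.08,0,-0.53,0,0,0,-1],[-0.13,0,-0.52,0,0,0,-1],[-0.18,0,-0.51,0,0,0,-1],[-0.23,0,-0.49,0,0,0,-1],[-0.27,0,-0.46,0,0,0,-1],[-0.32,0,-0.44,0,0,0,-1],[-0.36,0,-0.4,0,0,0,-1],[-0.39,0,-0.37,0,0,0,-1],[0,0,0,0,0,0,-1]]'
python3 - <<'E'
from h import *
cs=r.camera("scene")
crop(cs,(380,130,530,270),5,"pics/g4.png")
E
```

```text
time: 6.82
ee_pos: [0.4354, 0.2346, 0.0819]
eef_rot: [0.059, 0.998, 0.001, 0.0]
ft_force: [-2.5, 4.9, 3.6]
width: 0.0158
```

View pics/g4.png

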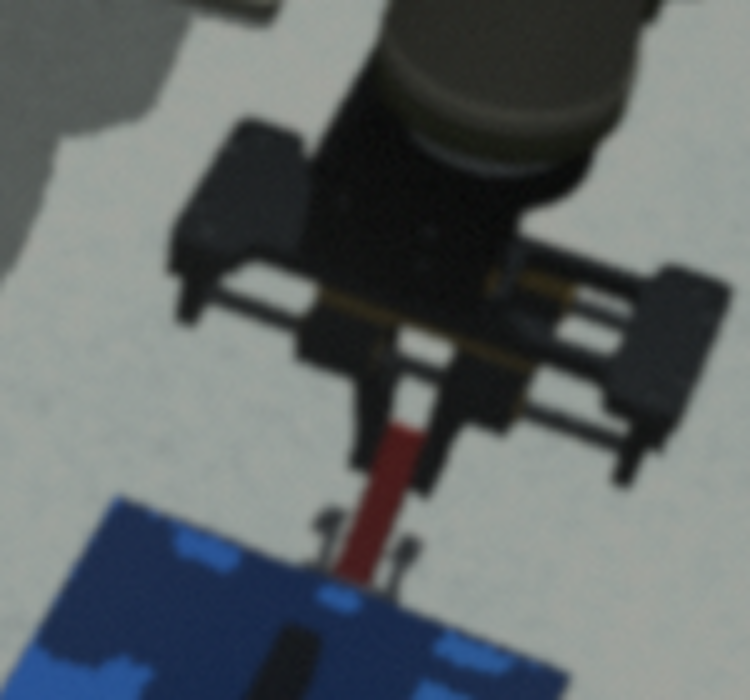

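```bash
python3 -m jog '[[0,0,0,0,0,0,-0.1],[0,0,0,0,0,0,-0.1],[0,0,0,0,0,0,-0.1],[1.5,0,-2,0,0,0,-0.1],[1.5,0,-3,0,0,0,-0.1],[1.5,0,-4,0,0,0,0.5],[0,0,-3,0,0,0,0.5],[0,0,0,0,0,0,0.5]]'
python3 - <<'E'
from h import *
cs=r.camera("scene");ct=r.camera("top")
crop(cs,(360,130,530,350),3,"pics/g5.png")
crop(ct,(130,170,290,320),4,"pics/g6.png")
E
```

```text
time: 7.88
ee_pos: [0.3914, 0.2394, 0.2033]
eef_rot: [0.059, 0.998, 0.001, 0.001]
ft_force: [0.1, -0.2, -0.2]
width: 0.0606
```

View pics/g5.png

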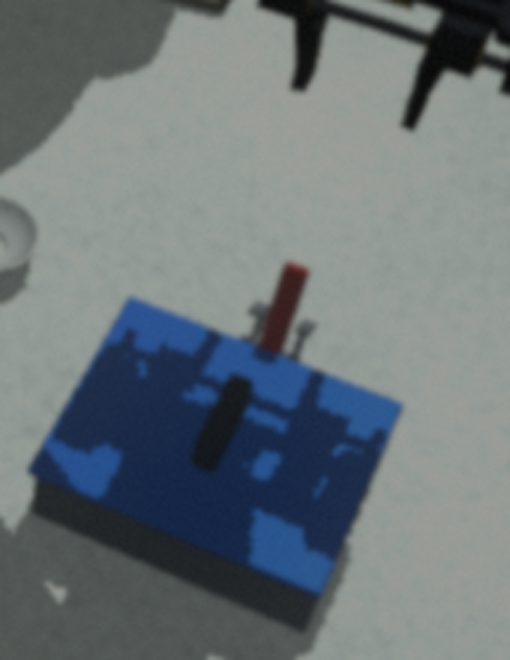

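View pics/g6.png

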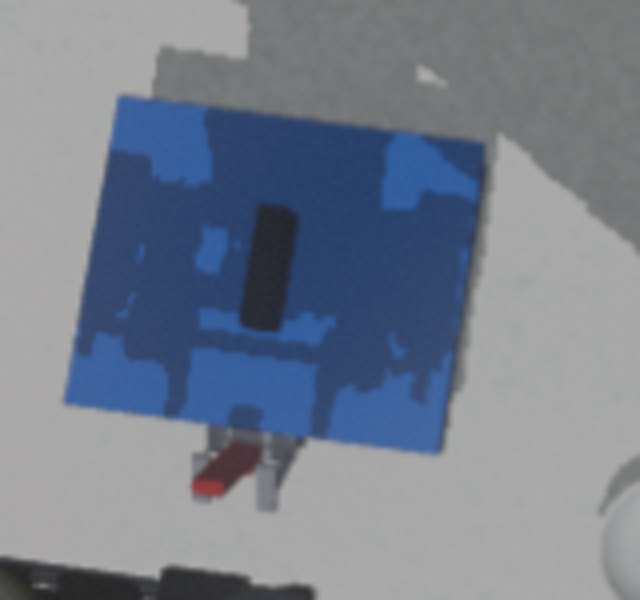

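```bash
python3 - <<'E'
from h import *
moveto(.559,.216,.13,-.115+np.pi/2)
E
python3 -m jog '[[-3.3,-0.1,0,0,0,0,0],[-3.3,-0.1,0,0,0,0,0],[-3.3,-0.1,0,0,0,0,0],[-3.3,0,0,0,0,0,0],[-3.3,0,0,0,0,0,0],[0,0,3.5,0,0,0,0],[0,0,3.5,0,0,0,0],[0,0,0,0,0,0,0],[0,0,0,0,0,0,0]]'
python3 - <<'E'
from h import *
moveto(.559,.216,.066,-.115+np.pi/2)
E
```

```text
pos [0.3905 0.2385 0.2007] yhead 1.453 shift cm [-17.    -0.25   7.07] wz -0.003104467955012513 tilt fix tool [-0.0001 -0.0001  0.    ] j7 0.8 t 7.975
time: 9.1
ee_pos: [0.5544, 0.2164, 0.1318]
eef_rot: [0.059, 0.998, 0.0, 0.0]
ft_force: [0.9, -0.2, -0.0]
width: 0.0439
pos [0.5544 0.2164 0.1318] yhead 1.453 shift cm [-0.46  0.02  6.58] wz -0.003027202580347943 tilt fix tool [0.0001 0.0003 0.    ] j7 1.09 t 9.1
```

```bash
python3 -m jog '[[-0.4,0,2.5,0,0,0,0],[0,0,2.5,0,0,0,0],[0,0,1.6,0,0,0,0],[0,0,0,0,0,0,0],[0,0,0,0,0,0,-1],[0,0,0,0,0,0,-1],[0,0,0,0,0,0,-1],[0,0,0,0,0,0,-1],[0,0,0,0,0,0,-1]]' 35
python3 - <<'E'
from h import *
moveto(.62,-.285,.35,np.pi/2)
E
python3 -m jog '[[0,0,-1,0,0,0,-1],[0,0,-2,0,0,0,-1],[0,0,-3,0,0,0,-1],[0,0,-4,0,0,0,-1],[0,0,-4,0,0,0,-1],[0,0,-4,0,0,0,-1],[0,0,-4,0,0,0,-1],[0,0,0,0,0,0,-1]]'
python3 - <<'E'
from h import *
moveto(.62,-.285,.29,np.pi/2)
ct=r.camera("top");cs=r.camera("scene")
cv2.imwrite("pics/k1.png",ct["frame"][:,:,::-1]);cv2.imwrite("pics/k2.png",cs["frame"][:,:,::-1])
E
```

```text
time: 10.22
ee_pos: [0.5583, 0.2164, 0.0656]
eef_rot: [0.059, 0.998, 0.0, 0.0]
ft_force: [-0.8, 1.5, 3.6]
width: 0.0158
pos [0.5583 0.2164 0.0656] yhead 1.453 shift cm [-12.03 -49.05 -28.47] wz -0.11752554809253035 tilt fix tool [0.0009 0.0006 0.    ] j7 1.11 t 10.225
time: 11.22
ee_pos: [0.5591, 0.2159, 0.2886]
eef_rot: [0.059, 0.998, 0.001, 0.002]
ft_force: [0.4, 0.5, -3.1]
width: 0.0159
pos [0.5591 0.2159 0.2886] yhead 1.452 shift cm [-11.96 -49.02  -0.23] wz -0.11835119975925168 tilt fix tool [0.0027 0.0042 0.    ] j7 1.07 t 11.225
```

View pics/k1.png

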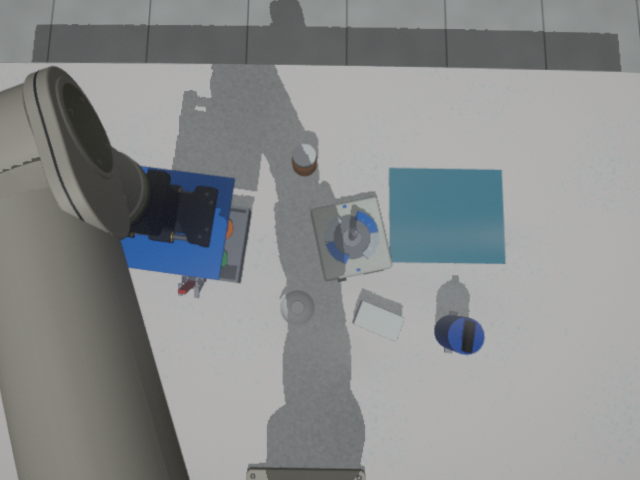

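View pics/k2.png

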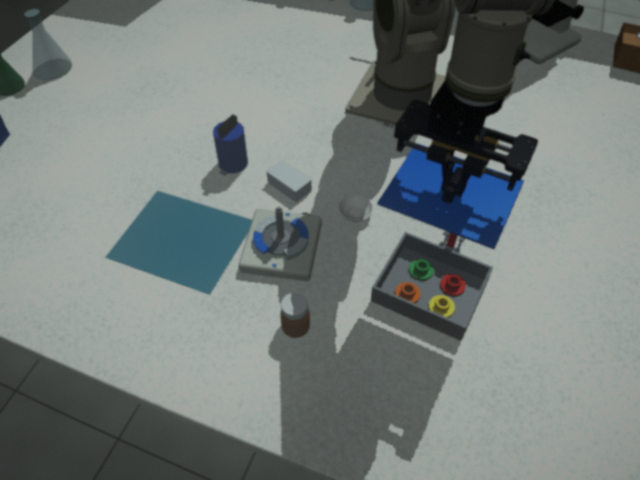

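```bash
python3 -m jog '[[-0.8,-3.5,0,0,0,-0.01,-1],[-0.8,-3.5,0,0,0,-0.01,-1],[-0.8,-3.5,0,0,0,-0.01,-1],[-0.8,-3.5,0,0,0,-0.01,-1],[-0.8,-3.5,0,0,0,-0.01,-1],[-0.8,-3.5,0,0,0,-0.01,-1],[-0.8,-3.5,0,0,0,-0.01,-1],[-0.8,-3.5,0,0,0,-0.01,-1],[-0.8,-3.5,0,0,0,-0.01,-1],[-0.8,-3.5,0,0,0,-0.01,-1],[-0.8,-3.5,0,0,0,-0.01,-1],[-0.8,-3.5,0,0,0,-0.01,-1],[-0.8,-3.5,0,0,0,0,-1],[-0.8,-3.5,0,0,0,0,-1],[0,0,0,0,0,0,-1],[0,0,0,0,0,0,-1]]'
python3 - <<'E'
from h import *
moveto(.62,-.285,.08,np.pi/2)
ct=r.camera("top");cs=r.camera("scene")
crop(ct,(130,180,270,320),5,"pics/k3.png"); crop(cs,(360,220,500,350),5,"pics/k4.png")
E
```

```text
time: 13.32
ee_pos: [0.6432, -0.2783, 0.2834]
eef_rot: [-0.001, 1.0, 0.001, -0.001]
ft_force: [-0.2, 0.9, -3.3]
width: 0.0157
pos [ 0.6432 -0.2783  0.2834] yhead 1.573 shift cm [ 2.27 -0.7  20.35] wz 0.0022005126601365443 tilt fix tool [ 0.0014 -0.0024  0.    ] j7 2.07 t 13.325
```

View pics/k3.png

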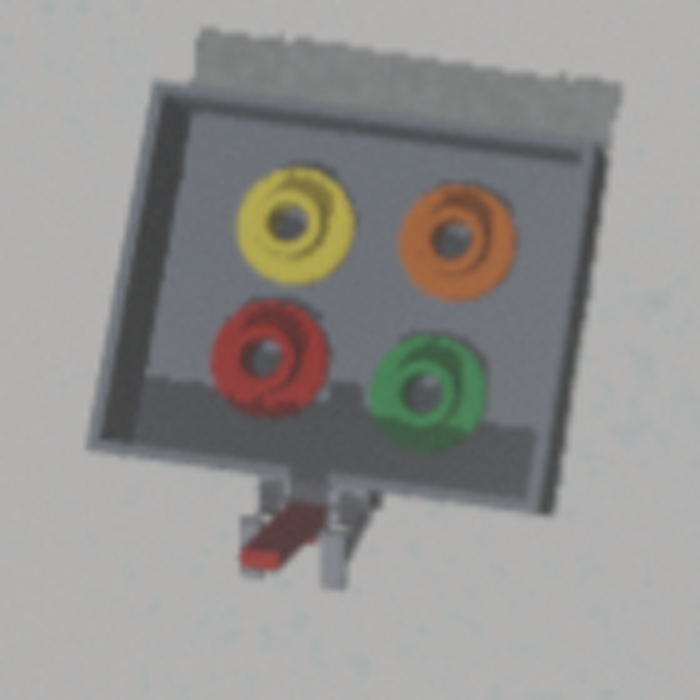

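View pics/k4.png

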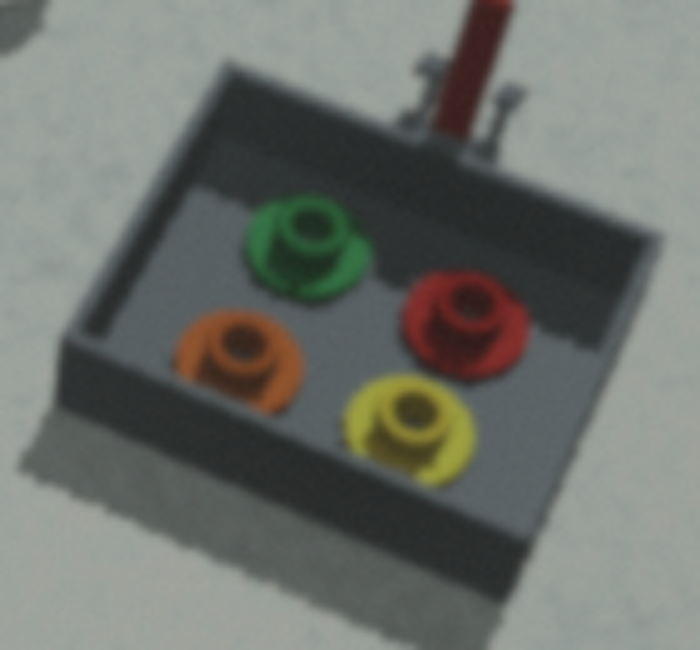

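```bash
python3 -m jog '[[1.1,-0.3,3,0,0,0,-1],[1.1,-0.3,3,0,0,0,-1],[0,0,4,0,0,0,-1],[0,0,4,0,0,0,-1],[0,0,4,0,0,0,-1],[0,0,3,0,0,0,-1],[0,0,2,0,0,0,-1],[0,0,1.6,0,0,0,-1],[0,0,0,0,0,0,-1],[0,0,0,0,0,0,-1]]'
python3 - <<'E'
from h import *
moveto(.62,-.285,.0256,np.pi/2)
from h import T
ct=r.camera("top");cs=r.camera("scene")
def px(p,off,f): return (np.array(p,float)+.5)/f-.5+np.array(off)
from scipy.optimize import least_squares
# case from rim corners z=.045 outer
C=rect(.15,.18,.045)
ot=px([(155,85),(606,147),(551,516),(88,447)],(130,180),5); os=px([(228,63),(663,237),(528,541),(64,340)],(360,220),5)
g=lambda p:np.r_[(proj(ct,T(*p,C))-ot).ravel(),(proj(cs,T(*p,C[[2,3,0,1]]))-os).ravel()]
s=least_squares(g,[.557,.219,-.117]);print("case",s.x.round(4),s.fun.round(2))
n=8
for k,c in(("s",slice(8,16)),("t",slice(0,8))):
    print(k,least_squares(lambda p:g(p)[c],s.x).x.round(4))
# rings: top view hub-bore at z=.023; flange circle z=.010
R={"yellow":((289,222),(414,410)),"orange":((456,239),(244,344)),"red":((267,355),(471,301)),"green":((428,389),(315,228))}
for k,(a,b) in R.items():
    a_=px([a],(130,180),5);b_=px([b],(360,220),5)
    q=least_squares(lambda p:np.r_[(proj(ct,[[p[0],p[1],.023]])-a_).ravel(),(proj(cs,[[p[0],p[1],.023]])-b_).ravel()],[.55,.2])
    print(k,q.x.round(4),q.fun.round(2),atz(ct,a_,.023)[0][:2].round(4),atz(cs,b_,.023)[0][:2].round(4))
E
```

```text
time: 14.68
ee_pos: [0.6223, -0.2853, 0.0403]
eef_rot: [-0.001, 1.0, -0.0, 0.001]
ft_force: [0.4, -0.5, -2.7]
width: 0.0157
pos [ 0.6223 -0.2853  0.0403] yhead 1.573 shift cm [0.23 0.03 1.47] wz 0.002205668197597044 tilt fix tool [-0.0006  0.0016  0.    ] j7 2.15 t 14.675
case [ 0.5571  0.2174 -0.1234] [-0.09 -0.46 -1.57 -0.75 -2.4   0.51 -0.3   1.52 -1.49 -0.54 -0.29 -0.05
 -0.58  0.49 -1.81 -0.31]
s [ 0.5564  0.2192 -0.123 ]
t [ 0.5575  0.2152 -0.1242]
yellow [0.5889 0.247 ] [-0.37  0.58 -0.5   0.52] [0.5901 0.2463] [0.5875 0.2476]
orange [0.5832 0.1799] [-0.92  0.45 -0.94  0.23] [0.5841 0.1781] [0.5821 0.1814]
red [0.5342 0.2543] [-0.86  0.78 -1.02  0.69] [0.5358 0.2526] [0.532  0.2557]
green [0.5219 0.1895] [-1.28  0.56 -1.34  0.3 ] [0.5231 0.187 ] [0.5203 0.1917]
```

```bash
python3 -m jog '[[0,0,0.7,0,0,0,-1],[0,0,0.4,0,0,0,-1],[0,0,0.3,0,0,0,-1],[0,0,0,0,0,0,-1],[0,0,0,0,0,0,-1]]'
python3 -m jog '[[0,0,0,0,0,0,0],[0,0,0,0,0,0,0],[0,0,0,0,0,0,0],[0,0,-2,0,0,0,0],[0,0,-4,0,0,0,0],[0,0,-5,0,0,0,0],[0,0,-5,0,0,0,0],[0,0,-5,0,0,0,0],[0,0,-3,0,0,0,0]]'
python3 - <<'E'
from h import *
moveto(.585,.18,.28,-.12+np.pi/2)
E
```

```text
time: 15.4
ee_pos: [0.6214, -0.2848, 0.0257]
eef_rot: [-0.001, 1.0, 0.0, -0.0]
ft_force: [-4.3, 2.5, 5.8]
width: 0.0155
time: 16.52
ee_pos: [0.6219, -0.2856, 0.27]
eef_rot: [-0.001, 1.0, -0.001, 0.002]
ft_force: [-0.1, -1.4, 0.8]
width: 0.0433
pos [ 0.6219 -0.2856  0.27  ] yhead 1.573 shift cm [ 3.6  46.56 -1.09] wz 0.12178218324483558 tilt fix tool [-0.0016  0.0043  0.    ] j7 2.09 t 16.525
```

```bash
python3 -m jog '[[0,3.4,0,0,0,0.01,0.05],[0,3.4,0,0,0,0.01,0.05],[0,3.4,0,0,0,0.01,0.05],[0,3.4,0,0,0,0.01,0.05],[0,3.4,0,0,0,0.01,0.05],[0,3.4,0,0,0,0.01,0.05],[0,3.4,0,0,0,0.01,0.05],[0,3.4,0,0,0,0.01,0.05],[0,3.4,0,0,0,0.01,0.05],[0,3.4,0,0,0,0.01,0.05],[0,3.4,0,0,0,0.01,0.05],[0,3.4,0,0,0,0.01,0.05],[0,3.4,0,0,0,0,0.05],[0,1.4,0,0,0,0,0.05],[0,0,0,0,0,0,0.05]]'
python3 - <<'E'
from h import *
moveto(.583,.180,.08,-.12+np.pi/2)
E
```

```text
time: 18.4
ee_pos: [0.6488, 0.17, 0.2657]
eef_rot: [0.058, 0.998, -0.0, 0.0]
ft_force: [0.1, -0.9, -0.5]
width: 0.0459
pos [0.6488 0.17   0.2657] yhead 1.454 shift cm [ 6.66  0.23 18.56] wz 0.003021348390410683 tilt fix tool [-0.      0.0005  0.    ] j7 1.24 t 18.4
```

```bash
python3 -m jog '[[3.3,0.1,4,0,0,0,0.05],[3.3,0.1,4,0,0,0,0.05],[0,0,4,0,0,0,0.05],[0,0,4,0,0,0,0.05],[0,0,2.5,0,0,0,0.05],[0,0,0,0,0,0,0.05],[0,0,0,0,0,0,0.05]]'
python3 - <<'E'
from h import *
moveto(.583,.180,.0235,-.12+np.pi/2)
E
```

```text
time: 19.27
ee_pos: [0.5844, 0.1787, 0.0818]
eef_rot: [0.06, 0.998, 0.0, 0.001]
ft_force: [0.2, -0.1, -0.2]
width: 0.0459
pos [0.5844 0.1787 0.0818] yhead 1.452 shift cm [0.17 0.11 5.83] wz 0.0007684785915524905 tilt fix tool [0.0006 0.0018 0.    ] j7 1.21 t 19.275
```

```bash
python3 -m jog '[[0.15,0.1,2.5,0,0,0,0.05],[0,0,2,0,0,0,0.05],[0,0,1.3,0,0,0,0.05],[0,0,0,0,0,0,0.05],[0,0,0,0,0,0,0.05]]' 15
python3 - <<'E'
from h import *
moveto(.583,.180,.0235,-.12+np.pi/2)
cs=r.camera("scene"); crop(cs,(360,180,500,350),3.5,"pics/m1.png")
E
```

```text
time: 19.9
ee_pos: [0.5824, 0.1808, 0.0223]
eef_rot: [0.059, 0.998, 0.0, 0.0]
ft_force: [0.9, -1.1, -0.7]
width: 0.0456
pos [0.5824 0.1808 0.0223] yhead 1.453 shift cm [-0.07 -0.07 -0.12] wz 0.0020626880480805188 tilt fix tool [0.0002 0.0004 0.    ] j7 1.23 t 19.9
```

View pics/m1.png

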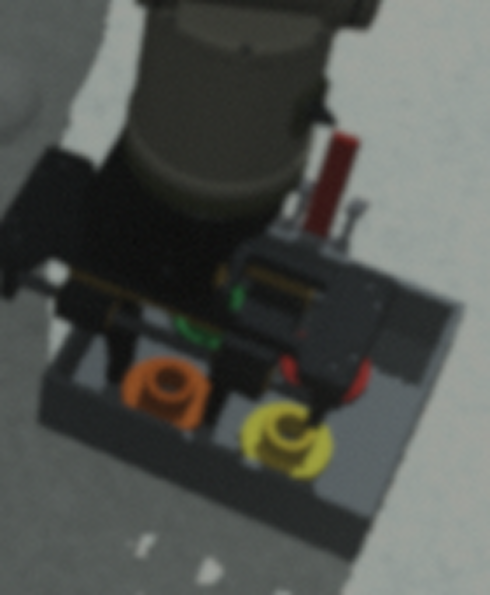

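```bash
python3 -m jog '[[0,0,0,0,0,0,-1],[0,0,0,0,0,0,-1],[0,0,0,0,0,0,-1],[0,0,0,0,0,0,-1],[0,0,-1,0,0,0,-1],[0,0,-2,0,0,0,-1],[0,0,-3,0,0,0,-1],[0,0,-4,0,0,0,-1],[0,0,-4,0,0,0,-1],[0,0,-4,0,0,0,-1],[0,0,0,0,0,0,-1]]' 15
python3 - <<'E'
from h import *
moveto(.566,-.0846,.185,-.12+np.pi/2)
cs=r.camera("scene"); crop(cs,(340,120,500,350),2.6,"pics/m2.png")
E
```

```text
time: 21.32
ee_pos: [0.5839, 0.1811, 0.2072]
eef_rot: [0.059, 0.998, 0.002, 0.003]
ft_force: [0.5, 0.7, -0.3]
width: 0.0271
pos [0.5839 0.1811 0.2072] yhead 1.453 shift cm [ -1.34 -26.6    2.13] wz 0.0017713070406122355 tilt fix tool [0.004  0.0062 0.    ] j7 1.17 t 21.325
```

View pics/m2.png

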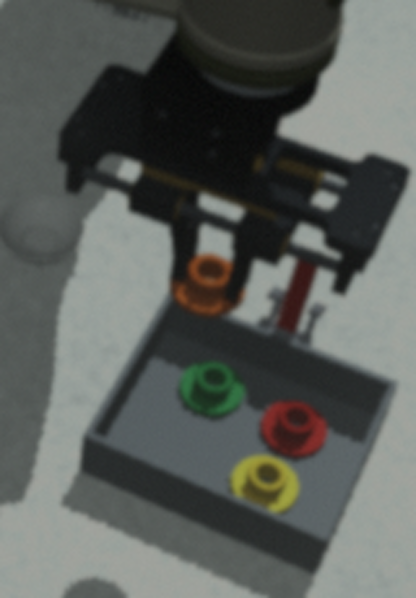

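```bash
python3 -m jog '[[-0.1,-3,0,0,0,0,-1],[-0.2,-3,0,0,0,0,-1],[-0.2,-3,0,0,0,0,-1],[-0.2,-3,0,0,0,0,-1],[-0.2,-3,0,0,0,0,-1],[-0.2,-3,0,0,0,0,-1],[-0.2,-3,0,0,0,0,-1],[0,-3,0,0,0,0,-1],[0,-2.6,0,0,0,0,-1],[0,0,1.5,0,0,0,-1],[0,0,0,0,0,0,-1],[0,0,0,0,0,0,-1]]'
python3 - <<'E'
from h import *
moveto(.566,-.0846,.185,-.12+np.pi/2)
cs=r.camera("scene"); crop(cs,(230,100,330,290),3.1,"pics/m3.png")
ct=r.camera("top"); crop(ct,(280,100,450,290),3.1,"pics/m4.png")
E
```

```text
time: 22.88
ee_pos: [0.5637, -0.0836, 0.1868]
eef_rot: [0.058, 0.998, 0.0, -0.0]
ft_force: [0.9, -0.6, -0.2]
width: 0.0267
pos [ 0.5637 -0.0836  0.1868] yhead 1.455 shift cm [-0.24 -0.07  0.18] wz 0.0038593488219271777 tilt fix tool [ 0.0003 -0.0008  0.    ] j7 1.64 t 22.875
```

View pics/m3.png

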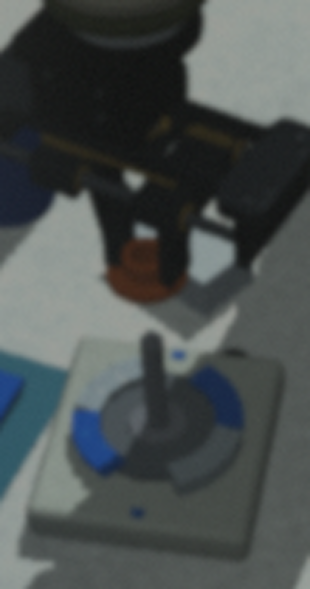

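View pics/m4.png

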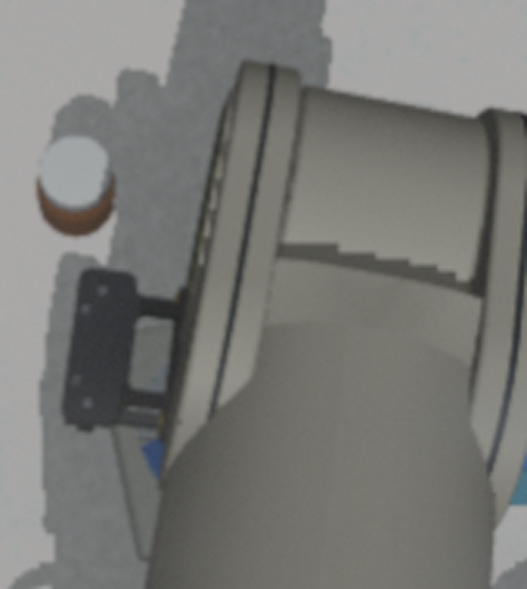

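```bash
cat > ov.py <<'E'
from h import *
import sys
def ov(name,dx=0,dy=0,grip=.018,box=(230,100,330,290),sp=(.566,-.0846,.215)):
    s=r.read_state();p=s["ee_pos"];z=p[2]-grip
    cs=r.camera("scene")
    crop(cs,box,3.1,name,[(T(p[0]+dx,p[1]+dy,0,circ(.024,z)),(0,255,0)),(T(p[0]+dx,p[1]+dy,0,circ(.014,z+.018)),(0,255,255)),(T(*sp,circ(.003,.12)),(0,255,0)),(T(*sp,circ(.018,.038)),(0,255,0))])
    print(p)
ov(sys.argv[1])
E
python3 ov.py pics/m5.png
```

```text
[ 0.56394436 -0.0839682   0.18725486]
```

View pics/m5.png

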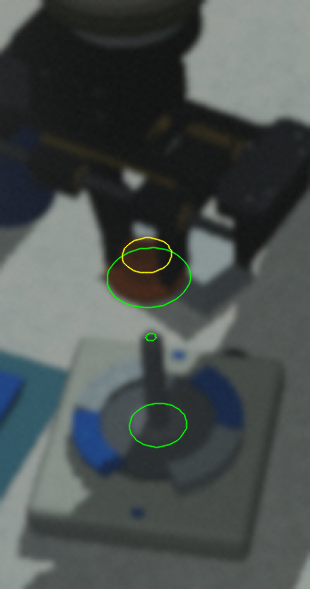

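```bash
python3 -m jog '[[-0.25,-0.1,1.5,0,0,0,-1],[0,0,1.5,0,0,0,-1],[0,0,1.5,0,0,0,-1],[0,0,1,0,0,0,-1],[0,0,0,0,0,0,-1],[0,0,0,0,0,0,-1]]'
python3 ov.py pics/m6.png
```

```text
time: 23.78
ee_pos: [0.5663, -0.0863, 0.1325]
eef_rot: [0.059, 0.998, -0.0, 0.0]
ft_force: [-0.1, -1.3, 0.3]
width: 0.0273
[ 0.56631881 -0.08628104  0.13245625]
```

View pics/m6.png

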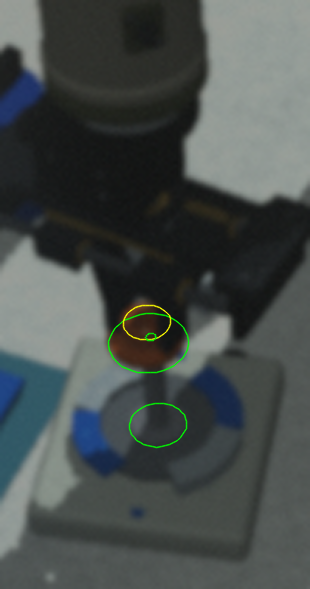

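```bash
python3 -m jog '[[0,0.15,0.8,0,0,0,-1],[0,0,0.8,0,0,0,-1],[0,0,0.5,0,0,0,-1],[0,0,0,0,0,0,-1]]'
python3 -m jog '[[0,0,0.8,0,0,0,-1],[0,0,0.9,0,0,0,-1],[0,0,0.8,0,0,0,-1],[0,0,0,0,0,0,-1],[0,0,0,0,0,0,-1]]'
```

```text
time: 24.32
ee_pos: [0.5661, -0.0847, 0.1107]
eef_rot: [0.059, 0.998, -0.0, -0.0]
ft_force: [-0.9, 0.2, -1.6]
width: 0.027
time: 24.95
ee_pos: [0.5662, -0.0847, 0.086]
eef_rot: [0.059, 0.998, 0.0, -0.0]
ft_force: [-1.3, 1.3, -1.8]
width: 0.0266
```

```bash
python3 -m jog '[[0,0,0,0,0,0,-0.2],[0,0,0,0,0,0,0],[0,0,0,0,0,0,0.05],[0,0,0,0,0,0,0.05],[0,0,-3,0,0,0,0.05],[0,0,-4,0,0,0,0.05],[0,0,-4,0,0,0,0.05],[0,0,0,0,0,0,0.05]]'
python3 ov.py pics/m7.png; python3 -c "
from h import *
moveto(.589,.247,.2,-.12+np.pi/2)"
```

```text
time: 25.95
ee_pos: [0.5679, -0.085, 0.1993]
eef_rot: [0.059, 0.998, 0.0, 0.003]
ft_force: [0.7, 0.4, -0.3]
width: 0.0452
[ 0.56794156 -0.08503349  0.19931226]
pos [ 0.567  -0.0847  0.1973] yhead 1.453 shift cm [ 1.71 33.2  -0.26] wz 0.0022981288941510414 tilt fix tool [0.0007 0.0026 0.    ] j7 1.64 t 26.0
```

View pics/m7.png

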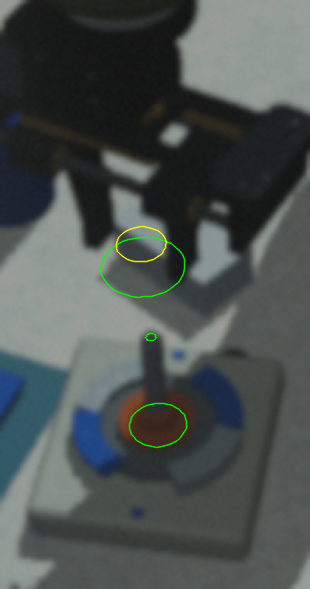

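```bash
python3 -m jog '[[0.1,3.3,0,0,0,0,0.05],[0.1,3.3,0,0,0,0,0.05],[0.1,3.3,0,0,0,0,0.05],[0.1,3.3,0,0,0,0,0.05],[0.1,3.3,0,0,0,0,0.05],[0.2,3.3,0,0,0,0,0.05],[0.2,3.3,0,0,0,0,0.05],[0.3,3.3,0,0,0,0,0.05],[0.3,3.3,0,0,0,0,0.05],[0.2,3.5,0,0,0,0,0.05],[0,0,4,0,0,0,0.05],[0,0,4,0,0,0,0.05],[0,0,3,0,0,0,0.05],[0,0,1,0,0,0,0.05],[0,0,0,0,0,0,0.05],[0,0,0,0,0,0,0.05]]'
python3 -c "
from h import *
moveto(.589,.247,.0235,-.12+np.pi/2)"
```

```text
time: 28.0
ee_pos: [0.5891, 0.2473, 0.0774]
eef_rot: [0.059, 0.998, 0.001, 0.001]
ft_force: [0.3, 0.8, 0.5]
width: 0.0459
pos [0.5891 0.2473 0.0774] yhead 1.453 shift cm [ 0.02 -0.03  5.39] wz 0.0021412588667013566 tilt fix tool [0.0011 0.0015 0.    ] j7 1.12 t 28.0
```

Aligned on the yellow hub; descend, grip, lift.

```bash
python3 -m jog '[[0,0,2.5,0,0,0,0.05],[0,0,2,0,0,0,0.05],[0,0,0.9,0,0,0,0.05],[0,0,0,0,0,0,0.05],[0,0,0,0,0,0,0.05],[0,0,0,0,0,0,-1],[0,0,0,0,0,0,-1],[0,0,0,0,0,0,-1],[0,0,0,0,0,0,-1]]' 15
python3 -m jog '[[0,0,-1,0,0,0,-1],[0,0,-2,0,0,0,-1],[0,0,-3,0,0,0,-1],[0,0,-4,0,0,0,-1],[0,0,-4,0,0,0,-1],[0,0,-3,0,0,0,-1],[0,0,0,0,0,0,-1]]'
python3 -c "
from h import *
moveto(.5662,-.0847,.185,-.12+np.pi/2)
cs=r.camera('scene'); crop(cs,(340,120,500,350),2.6,'pics/n1.png')"
```

```text
time: 29.12
ee_pos: [0.5884, 0.2471, 0.0223]
eef_rot: [0.059, 0.998, 0.0, 0.0]
ft_force: [-0.4, 0.3, 1.5]
width: 0.0276
time: 30.0
ee_pos: [0.5899, 0.2473, 0.1965]
eef_rot: [0.059, 0.998, 0.002, 0.003]
ft_force: [0.6, 0.3, -1.0]
width: 0.0277
pos [0.5899 0.2473 0.1965] yhead 1.453 shift cm [ -1.56 -33.26   1.03] wz 0.0018387086371529637 tilt fix tool [0.0037 0.0049 0.    ] j7 1.09 t 30.0
```

View pics/n1.png

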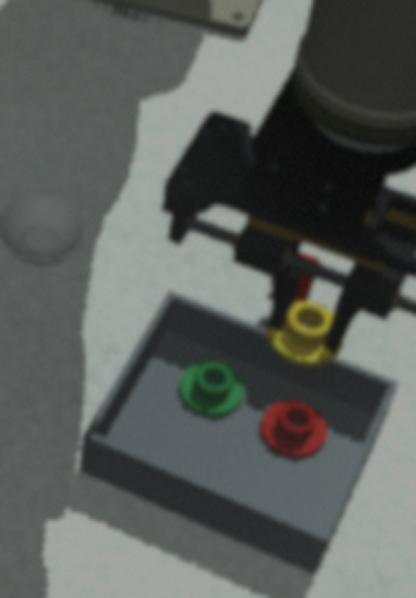

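```bash
python3 -m jog '[[-0.2,-3.3,0,0,0,0,-1],[-0.2,-3.3,0,0,0,0,-1],[-0.2,-3.3,0,0,0,0,-1],[-0.2,-3.3,0,0,0,0,-1],[-0.2,-3.3,0,0,0,0,-1],[-0.2,-3.3,0,0,0,0,-1],[-0.2,-3.3,0,0,0,0,-1],[-0.1,-3.3,0,0,0,0,-1],[0,-3.3,0,0,0,0,-1],[0,-3.5,0,0,0,0,-1],[0,0,1,0,0,0,-1],[0,0,0,0,0,0,-1],[0,0,0,0,0,0,-1]]'
python3 -c "
from h import *
moveto(.5662,-.0847,.16,-.12+np.pi/2)"
python3 ov.py pics/n2.png
```

```text
time: 31.68
ee_pos: [0.5643, -0.0831, 0.1819]
eef_rot: [0.058, 0.998, 0.0, -0.0]
ft_force: [-0.1, 0.3, -0.5]
width: 0.0278
pos [ 0.5643 -0.0831  0.1819] yhead 1.455 shift cm [-0.21 -0.14  2.19] wz 0.004046312888004611 tilt fix tool [ 0.0003 -0.0007  0.    ] j7 1.64 t 31.675
[ 0.56431099 -0.08311605  0.1818652 ]
```

View pics/n2.png

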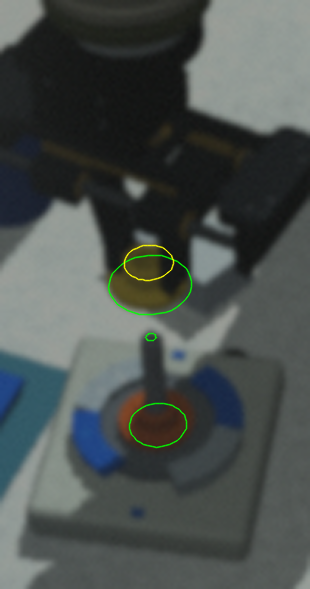

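```bash
python3 -m jog '[[-0.35,-0.15,2,0,0,0,-1],[0,0,2,0,0,0,-1],[0,0,1.5,0,0,0,-1],[0,0,0.8,0,0,0,-1],[0,0,0,0,0,0,-1],[0,0,0,0,0,0,-1]]'
python3 -c "
from h import *
moveto(.5662,-.0847,.086,-.12+np.pi/2)"
```

```text
time: 32.48
ee_pos: [0.5662, -0.0853, 0.1178]
eef_rot: [0.058, 0.998, 0.0, -0.002]
ft_force: [-4.4, 4.3, -4.3]
width: 0.0276
pos [ 0.5662 -0.0853  0.1178] yhead 1.454 shift cm [-0.    0.05  3.18] wz 0.00305749177685799 tilt fix tool [ 0.0008 -0.0037  0.    ] j7 1.67 t 32.475
```

```bash
python3 -m jog '[[0.1,0.1,0,0,0,0,-1],[0,0,0.8,0,0,0,-1],[0,0,0.8,0,0,0,-1],[0,0,0,0,0,0,-1]]'
python3 -m jog '[[0,0,0.8,0,0,0,-1],[0,0,0.7,0,0,0,-1],[0,0,0,0,0,0,-1],[0,0,0,0,0,0,-1]]'
```

```text
time: 32.98
ee_pos: [0.5663, -0.0849, 0.1026]
eef_rot: [0.059, 0.998, 0.0, -0.0]
ft_force: [-3.4, 2.1, -2.6]
width: 0.0275
time: 33.48
ee_pos: [0.5663, -0.085, 0.0879]
eef_rot: [0.059, 0.998, 0.0, -0.0]
ft_force: [-3.9, 2.9, -4.4]
width: 0.0276
```

```bash
python3 -m jog '[[0,0,0,0,0,0,-0.2],[0,0,0,0,0,0,0],[0,0,0,0,0,0,0.05],[0,0,0,0,0,0,0.05],[0,0,-3,0,0,0,0.05],[0,0,-4,0,0,0,0.05],[0,0,-4,0,0,0,0.05],[0,0,0,0,0,0,0.05]]'
python3 ov.py pics/n3.png; python3 -c "
from h import *
moveto(.534,.2543,.2,-.12+np.pi/2)"
```

```text
time: 34.48
ee_pos: [0.5684, -0.0857, 0.2014]
eef_rot: [0.059, 0.998, 0.0, 0.003]
ft_force: [-0.2, 0.5, -1.4]
width: 0.0455
[ 0.5684235  -0.08569697  0.20139607]
pos [ 0.5674 -0.0854  0.1993] yhead 1.453 shift cm [ 7.31 33.34 -0.07] wz 0.002207412344672255 tilt fix tool [0.0006 0.0027 0.    ] j7 1.64 t 34.525
```

View pics/n3.png

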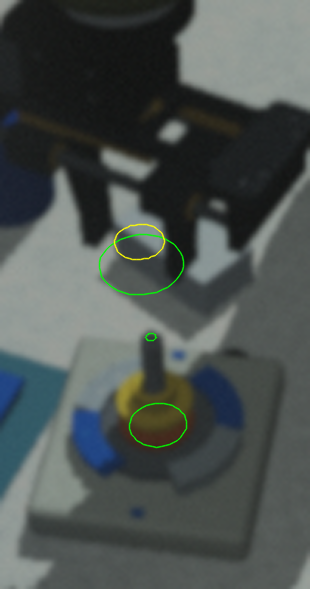

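```bash
python3 -m jog '[[0.7,3.3,0,0,0,0,0.05],[0.7,3.3,0,0,0,0,0.05],[0.7,3.3,0,0,0,0,0.05],[0.7,3.3,0,0,0,0,0.05],[0.7,3.3,0,0,0,0,0.05],[0.8,3.3,0,0,0,0,0.05],[0.8,3.3,0,0,0,0,0.05],[0.8,3.3,0,0,0,0,0.05],[0.8,3.3,0,0,0,0,0.05],[0.7,3.6,0,0,0,0,0.05],[0,0,4,0,0,0,0.05],[0,0,4,0,0,0,0.05],[0,0,3,0,0,0,0.05],[0,0,1,0,0,0,0.05],[0,0,0,0,0,0,0.05],[0,0,0,0,0,0,0.05]]'
python3 -c "
from h import *
moveto(.5335,.2545,.0235,-.12+np.pi/2)"
```

```text
time: 36.52
ee_pos: [0.5331, 0.2545, 0.0794]
eef_rot: [0.059, 0.998, 0.001, 0.001]
ft_force: [0.1, -0.0, 0.3]
width: 0.0454
pos [0.5331 0.2545 0.0794] yhead 1.453 shift cm [-0.04 -0.    5.59] wz 0.0021450514012133493 tilt fix tool [0.0013 0.0014 0.    ] j7 1.04 t 36.525
```

```bash
python3 -m jog '[[0,0,2.5,0,0,0,0.05],[0,0,2,0,0,0,0.05],[0,0,1.0,0,0,0,0.05],[0,0,0,0,0,0,0.05],[0,0,0,0,0,0,0.05],[0,0,0,0,0,0,-1],[0,0,0,0,0,0,-1],[0,0,0,0,0,0,-1],[0,0,0,0,0,0,-1]]' 15
python3 -m jog '[[0,0,-1,0,0,0,-1],[0,0,-2,0,0,0,-1],[0,0,-3,0,0,0,-1],[0,0,-4,0,0,0,-1],[0,0,-4,0,0,0,-1],[0,0,-3,0,0,0,-1],[0,0,0,0,0,0,-1]]'
python3 -c "
from h import *
moveto(.5662,-.0847,.185,-.12+np.pi/2)
cs=r.camera('scene'); crop(cs,(340,120,500,350),2.6,'pics/n4.png')"
```

```text
time: 37.65
ee_pos: [0.5325, 0.2544, 0.0234]
eef_rot: [0.059, 0.998, 0.0, 0.0]
ft_force: [0.1, 0.4, 2.5]
width: 0.0278
time: 38.52
ee_pos: [0.5337, 0.2546, 0.1971]
eef_rot: [0.059, 0.998, 0.002, 0.002]
ft_force: [1.0, 0.7, -0.7]
width: 0.0274
pos [0.5337 0.2546 0.1971] yhead 1.453 shift cm [ -7.22 -33.31   1.12] wz 0.001793298179750602 tilt fix tool [0.0039 0.0044 0.    ] j7 1.01 t 38.525
```

View pics/n4.png

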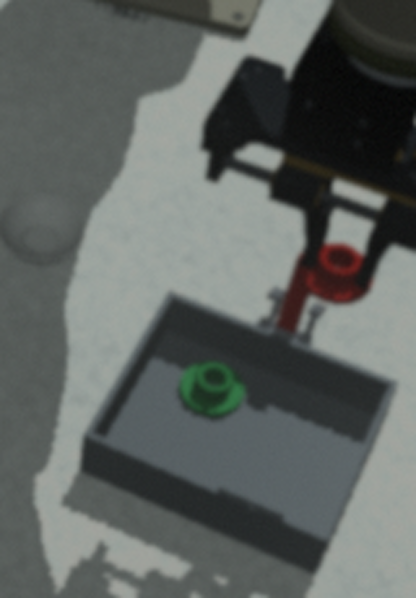

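```bash
python3 -m jog '[[-0.7,-3.3,0,0,0,0,-1],[-0.7,-3.3,0,0,0,0,-1],[-0.7,-3.3,0,0,0,0,-1],[-0.7,-3.3,0,0,0,0,-1],[-0.7,-3.3,0,0,0,0,-1],[-0.8,-3.3,0,0,0,0,-1],[-0.8,-3.3,0,0,0,0,-1],[-0.8,-3.3,0,0,0,0,-1],[-0.8,-3.3,0,0,0,0,-1],[-0.6,-3.6,0,0,0,0,-1],[0,0,1,0,0,0,-1],[0,0,0,0,0,0,-1],[0,0,0,0,0,0,-1]]'
python3 -c "
from h import *
moveto(.5662,-.0847,.16,-.12+np.pi/2)"
python3 ov.py pics/n5.png
```

```text
time: 40.2
ee_pos: [0.5656, -0.0838, 0.1828]
eef_rot: [0.058, 0.998, 0.0, -0.0]
ft_force: [-0.2, 0.5, -0.4]
width: 0.0271
pos [ 0.5656 -0.0838  0.1828] yhead 1.455 shift cm [-0.07 -0.09  2.28] wz 0.004024894641886156 tilt fix tool [ 0.0004 -0.0008  0.    ] j7 1.64 t 40.2
[ 0.56558794 -0.08375485  0.18284993]
```

View pics/n5.png

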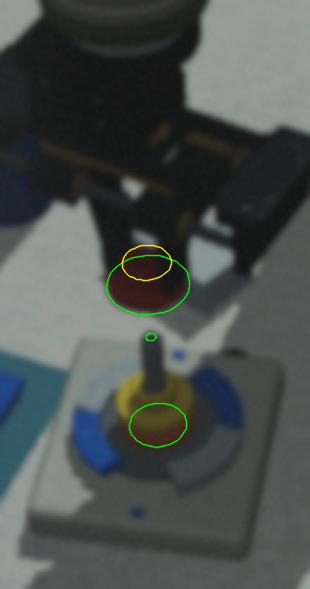

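```bash
python3 -m jog '[[-0.07,-0.1,2,0,0,0,-1],[0,0,2,0,0,0,-1],[0,0,1.5,0,0,0,-1],[0,0,0.8,0,0,0,-1],[0,0,0,0,0,0,-1],[0,0,0,0,0,0,-1]]'
python3 -m jog '[[0,0,0.8,0,0,0,-1],[0,0,0.8,0,0,0,-1],[0,0,0.7,0,0,0,-1],[0,0,0,0,0,0,-1],[0,0,0,0,0,0,-1]]'
```

```text
time: 41.0
ee_pos: [0.5659, -0.0854, 0.12]
eef_rot: [0.059, 0.998, 0.0, -0.001]
ft_force: [-2.6, 4.9, -4.5]
width: 0.0274
time: 41.62
ee_pos: [0.5659, -0.0853, 0.0971]
eef_rot: [0.059, 0.998, 0.0, -0.001]
ft_force: [-2.6, 5.0, -3.5]
width: 0.0278
```

```bash
python3 -m jog '[[0,0.1,0,0,0,0,-1],[0,0,0,0,0,0,-0.2],[0,0,0,0,0,0,0],[0,0,0,0,0,0,0.05],[0,0,0,0,0,0,0.05],[0,0,-3,0,0,0,0.05],[0,0,-4,0,0,0,0.05],[0,0,-3,0,0,0,0.05],[0,0,0,0,0,0,0.05]]'
python3 ov.py pics/n6.png; python3 -c "
from h import *
moveto(.5215,.1898,.2,-.12+np.pi/2)"
```

```text
time: 42.75
ee_pos: [0.5677, -0.0855, 0.1996]
eef_rot: [0.059, 0.998, 0.0, 0.002]
ft_force: [-0.4, 0.7, 0.4]
width: 0.0459
[ 0.56774986 -0.08550914  0.19959131]
pos [ 0.5669 -0.0853  0.1979] yhead 1.453 shift cm [ 7.74 26.78 -0.21] wz 0.002239718654429401 tilt fix tool [0.0005 0.0019 0.    ] j7 1.64 t 42.8
```

View pics/n6.png

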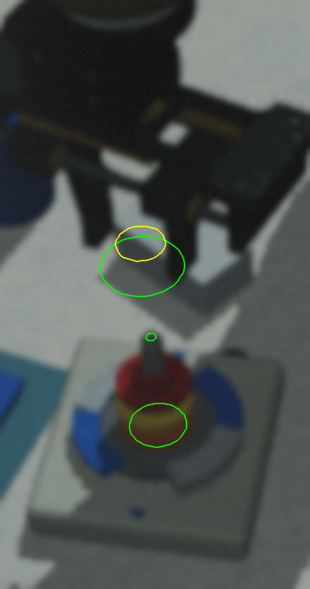

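Three stacked. Now the green one.

```bash
python3 -m jog '[[1,3.3,0,0,0,0,0.05],[1,3.3,0,0,0,0,0.05],[1,3.3,0,0,0,0,0.05],[1,3.3,0,0,0,0,0.05],[1,3.3,0,0,0,0,0.05],[0.9,3.4,0,0,0,0,0.05],[0.9,3.4,0,0,0,0,0.05],[0.9,3.5,0,0,0,0,0.05],[0,0,4,0,0,0,0.05],[0,0,4,0,0,0,0.05],[0,0,3,0,0,0,0.05],[0,0,1,0,0,0,0.05],[0,0,0,0,0,0,0.05],[0,0,0,0,0,0,0.05]]'
python3 -c "
from h import *
moveto(.5213,.1898,.0235,-.12+np.pi/2)"
```

```text
time: 44.55
ee_pos: [0.5221, 0.1902, 0.0782]
eef_rot: [0.059, 0.998, 0.0, 0.001]
ft_force: [0.7, 1.3, -0.1]
width: 0.0454
pos [0.5221 0.1902 0.0782] yhead 1.453 shift cm [ 0.09 -0.06  5.47] wz 0.0020946090810880502 tilt fix tool [0.001  0.0013 0.    ] j7 1.13 t 44.55
```

```bash
python3 -m jog '[[0.08,0,2.5,0,0,0,0.05],[0,0,2,0,0,0,0.05],[0,0,0.9,0,0,0,0.05],[0,0,0,0,0,0,0.05],[0,0,0,0,0,0,0.05],[0,0,0,0,0,0,-1],[0,0,0,0,0,0,-1],[0,0,0,0,0,0,-1],[0,0,0,0,0,0,-1]]' 15
python3 -m jog '[[0,0,-1,0,0,0,-1],[0,0,-2,0,0,0,-1],[0,0,-3,0,0,0,-1],[0,0,-4,0,0,0,-1],[0,0,-4,0,0,0,-1],[0,0,-3,0,0,0,-1],[0,0,0,0,0,0,-1]]'
python3 -c "
from h import *
moveto(.5660,-.0840,.185,-.12+np.pi/2)
cs=r.camera('scene'); crop(cs,(340,120,500,350),2.6,'pics/n7.png')"
```

```text
time: 45.68
ee_pos: [0.5208, 0.1902, 0.0234]
eef_rot: [0.059, 0.998, 0.0, 0.0]
ft_force: [-0.5, 0.4, 3.5]
width: 0.0266
time: 46.55
ee_pos: [0.5218, 0.1904, 0.1961]
eef_rot: [0.059, 0.998, 0.001, 0.002]
ft_force: [0.7, 0.3, -1.2]
width: 0.0267
pos [0.5218 0.1904 0.1961] yhead 1.453 shift cm [ -7.61 -26.73   1.06] wz 0.0019182312444161465 tilt fix tool [0.0029 0.0037 0.    ] j7 1.09 t 46.55
```

View pics/n7.png

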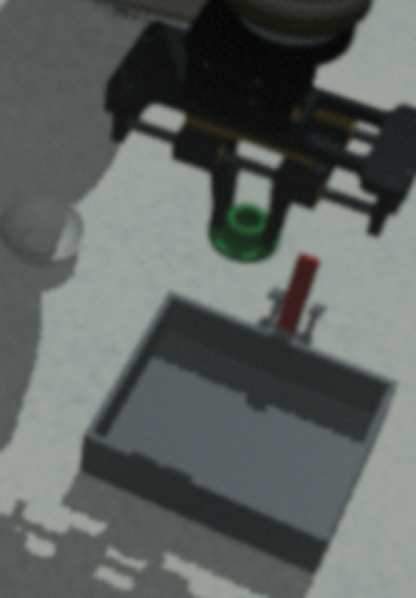

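```bash
python3 -m jog '[[-0.9,-3.3,0,0,0,0,-1],[-0.9,-3.3,0,0,0,0,-1],[-0.9,-3.3,0,0,0,0,-1],[-0.9,-3.3,0,0,0,0,-1],[-1,-3.3,0,0,0,0,-1],[-1,-3.4,0,0,0,0,-1],[-1,-3.4,0,0,0,0,-1],[-1,-3.5,0,0,0,0,-1],[0,0,1,0,0,0,-1],[0,0,0,0,0,0,-1],[0,0,0,0,0,0,-1]]'
python3 -c "
from h import *
moveto(.5660,-.0840,.16,-.12+np.pi/2)"
python3 ov.py pics/n8.png
```

```text
time: 47.98
ee_pos: [0.5644, -0.0837, 0.1827]
eef_rot: [0.058, 0.998, 0.0, -0.0]
ft_force: [-0.0, -0.3, -0.6]
width: 0.0262
pos [ 0.5644 -0.0837  0.1827] yhead 1.455 shift cm [-0.16 -0.01  2.27] wz 0.003926130298167463 tilt fix tool [ 0.0003 -0.001   0.    ] j7 1.64 t 47.975
[ 0.56441255 -0.08367399  0.18271961]
```

View pics/n8.png

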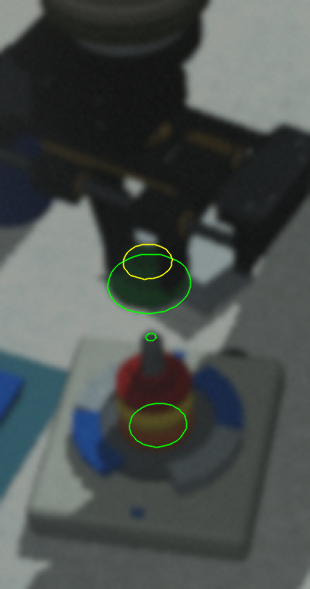

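```bash
python3 -m jog '[[-0.2,0,2,0,0,0,-1],[0,0,2,0,0,0,-1],[0,0,1.3,0,0,0,-1],[0,0,0,0,0,0,-1],[0,0,0.8,0,0,0,-1],[0,0,0.5,0,0,0,-1],[0,0,0,0,0,0,-1]]'
python3 ov.py pics/n9.png
```

```text
time: 48.9
ee_pos: [0.5665, -0.0853, 0.1169]
eef_rot: [0.059, 0.998, -0.0, -0.0]
ft_force: [0.3, -0.0, -0.9]
width: 0.0267
[ 0.56649635 -0.0852982   0.11685543]
```

View pics/n9.png

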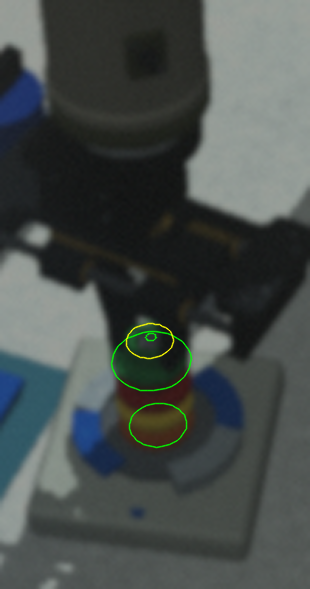

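```bash
python3 -m jog '[[0,0,0.3,0,0,0,-1],[0,0,0,0,0,0,-1],[0,0,0,0,0,0,-0.2],[0,0,0,0,0,0,0],[0,0,0,0,0,0,0.05],[0,0,0,0,0,0,0.05],[0,0,-3,0,0,0,0.05],[0,0,-4,0,0,0,0.05],[0,0,-3,0,0,0,0.05],[0,0,0,0,0,0,0.05]]'
python3 ov.py pics/n10.png; python3 -c "
from h import *
moveto(.3805,-.2892,.3,-.148+np.pi/2)
ct=r.camera('top'); crop(ct,(380,140,520,370),2.6,'pics/o1.png')"
```

```text
time: 50.2
ee_pos: [0.5678, -0.0855, 0.2165]
eef_rot: [0.059, 0.998, 0.0, 0.002]
ft_force: [-0.3, 0.1, -1.2]
width: 0.0455
[ 0.56781879 -0.08550124  0.2165321 ]
pos [ 0.567  -0.0853  0.2148] yhead 1.453 shift cm [ 16.11 -22.44  -8.56] wz 0.030198132280342627 tilt fix tool [0.0005 0.0017 0.    ] j7 1.63 t 50.25
```

View pics/n10.png

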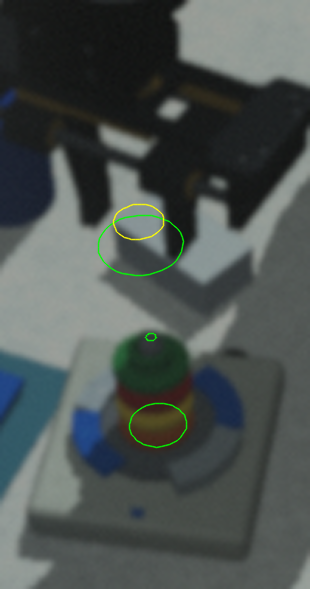

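View pics/o1.png

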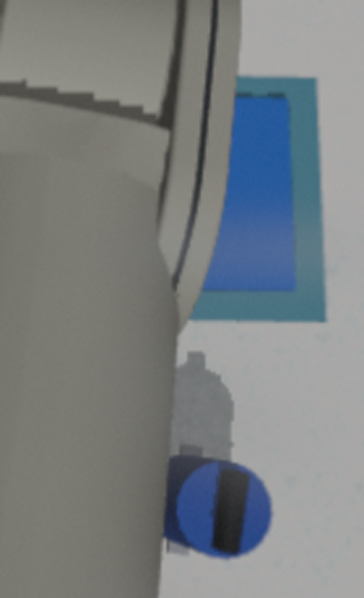

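```bash
python3 -m jog '[[2,-2.8,0,0,0,0.01,0],[2,-2.8,0,0,0,0.01,0],[2,-2.8,0,0,0,0.01,0],[2,-2.8,0,0,0,0,0],[2,-2.8,0,0,0,0,0],[2,-2.8,0,0,0,0,0],[2,-2.8,0,0,0,0,0],[2,-2.8,0,0,0,0,0],[0,0,0,0,0,0,0],[0,0,0,0,0,0,0]]'
python3 -c "
from h import *
moveto(.3805,-.2892,.15,-.148+np.pi/2)
cs=r.camera('scene'); crop(cs,(180,60,320,210),4,'pics/o2.png',[(T(.3805,-.2892,-.148,rect(.056,.014,.122)),(0,255,0)),(T(.3805,-.2892,-.148,circ(.034,.098)),(0,255,255))])"
```

```text
time: 51.55
ee_pos: [0.3769, -0.2839, 0.2134]
eef_rot: [0.074, 0.997, 0.0, -0.0]
ft_force: [1.3, 0.6, -0.2]
width: 0.0437
pos [ 0.3769 -0.2839  0.2134] yhead 1.423 shift cm [-0.44 -0.47  6.34] wz 0.0005985983248832927 tilt fix tool [ 0.0005 -0.001   0.    ] j7 1.96 t 51.55
```

View pics/o2.png

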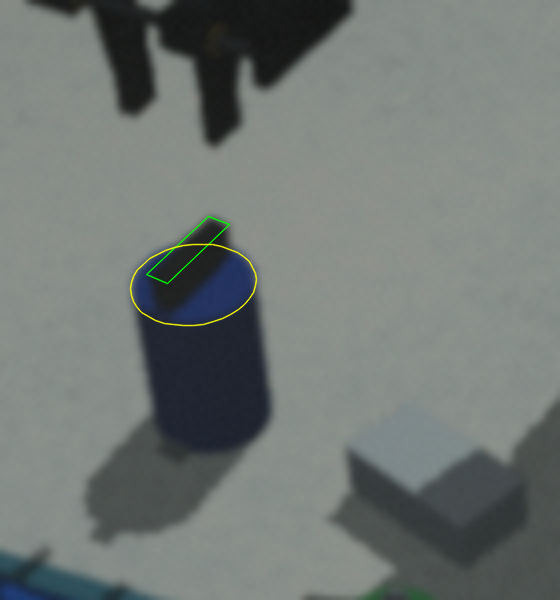

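```bash
python3 -m jog '[[-0.4,-0.5,2,0,0,0,0],[0,0,2.5,0,0,0,0],[0,0,2,0,0,0,0],[0,0,0,0,0,0,0],[0,0,0,0,0,0,0]]' 40
python3 -c "
from h import *
moveto(.3805,-.2892,.112,-.148+np.pi/2)"
```

```text
time: 52.22
ee_pos: [0.3807, -0.29, 0.1497]
eef_rot: [0.073, 0.997, -0.0, 0.0]
ft_force: [-0.1, -0.6, 0.5]
width: 0.0433
pos [ 0.3807 -0.29    0.1497] yhead 1.424 shift cm [0.03 0.08 3.77] wz 0.0009392373246281949 tilt fix tool [-0.0002  0.0003  0.    ] j7 2.04 t 52.225
```

```bash
python3 -m jog '[[0,0,1.8,0,0,0,0],[0,0,1.2,0,0,0,0],[0,0,0.7,0,0,0,0],[0,0,0,0,0,0,0],[0,0,0,0,0,0,-1],[0,0,0,0,0,0,-1],[0,0,0,0,0,0,-1],[0,0,0,0,0,0,-1],[0,0,0,0,0,0,-1],[0,0,0,0,0,0,-1]]' 40
python3 -m jog '[[0,0,-2,0,0,0,-1],[0,0,-4,0,0,0,-1],[0,0,-4,0,0,0,-1],[0,0,-4,0,0,0,-1],[0,0,0,0,0,0,-1],[0,0,0,0,0,0,-1]]'
python3 -c "
from h import *
moveto(.566,-.0845,.25,.215+np.pi/2)
cs=r.camera('scene'); crop(cs,(140,0,320,210),2.8,'pics/o3.png')"
```

```text
time: 53.48
ee_pos: [0.3799, -0.2901, 0.112]
eef_rot: [0.074, 0.997, 0.0, -0.0]
ft_force: [0.1, 0.0, -1.8]
width: 0.0135
time: 54.22
ee_pos: [0.3798, -0.2899, 0.2513]
eef_rot: [0.074, 0.997, 0.0, -0.0]
ft_force: [-0.7, -0.3, -2.3]
width: 0.0139
pos [ 0.3798 -0.2899  0.2513] yhead 1.423 shift cm [-15.4   23.06   0.13] wz -0.36271228633701824 tilt fix tool [ 0.0005 -0.0008  0.    ] j7 1.96 t 54.225
```

View pics/o3.png

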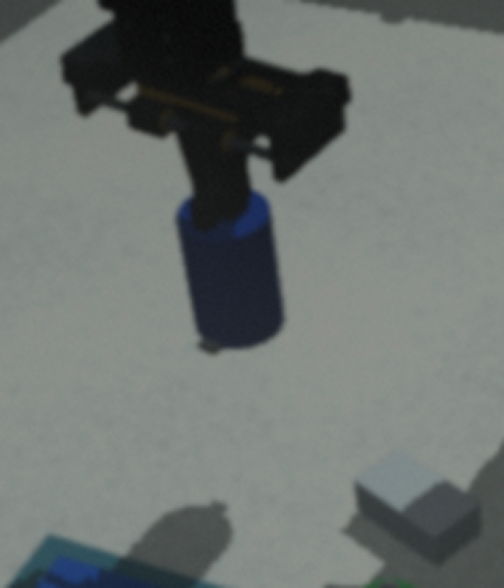

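```bash
python3 -m jog '[[-1.9,2.9,-0.5,0,0,0,-1],[-1.9,2.9,-0.5,0,0,0,-1],[-1.9,2.9,0,0,0,0,-1],[-1.9,2.9,0,0,0,0,-1],[-1.9,2.9,0,0,0,0,-1],[-1.9,2.9,0,0,0,0,-1],[-1.9,2.8,0,0,0,0,-1],[-1.9,2.8,0,0,0,0,-1],[0,0,0,0,0,-0.12,-1],[0,0,0,0,0,-0.12,-1],[0,0,0,0,0,-0.123,-1],[0,0,0,0,0,0,-1],[0,0,0,0,0,0,-1]]'
cat > ovc.py <<'E'
from h import *
import sys
from scipy.spatial.transform import Rotation as Rn
sp=(.566,-.0845,.215)
def ov(name):
    s=r.read_state();p=s["ee_pos"];R=Rn.from_quat(s["eef_rot"]).as_matrix();yaw=np.arctan2(R[1,1],R[0,1])-np.pi/2
    z=p[2]-.112;Q=(p[0],p[1],yaw)
    P=[(T(*Q,circ(.034,z)),(0,255,0)),(T(*Q,rect(.084,.016,z+.005)),(0,255,255)),(T(*Q,circ(.034,z+.098)),(0,255,0)),(T(*sp,rect(.15,.14,.028)),(255,0,255)),(T(*sp,circ(.0365,.0415)),(255,0,255))]
    cs=r.camera("scene");crop(cs,(200,90,350,300),2.8,name+"s.png",P)
    ct=r.camera("top");crop(ct,(280,160,420,300),3.5,name+"t.png",P)
    print(p,yaw)
ov(sys.argv[1])
moveto(.566,-.0845,.2,.215+np.pi/2)
E
python3 ovc.py pics/p1
```

```text
time: 55.9
ee_pos: [0.564, -0.0851, 0.2613]
eef_rot: [-0.106, 0.994, 0.0, -0.001]
ft_force: [0.1, -0.0, -1.6]
width: 0.0139
[ 0.56402273 -0.08512992  0.26133113] 0.21230255171954981
pos [ 0.5642 -0.0851  0.2617] yhead 1.784 shift cm [-0.2   0.02  6.17] wz -0.0016116214917398786 tilt fix tool [ 0.0001 -0.0006  0.    ] j7 1.94 t 56.0
```

View pics/p1s.png

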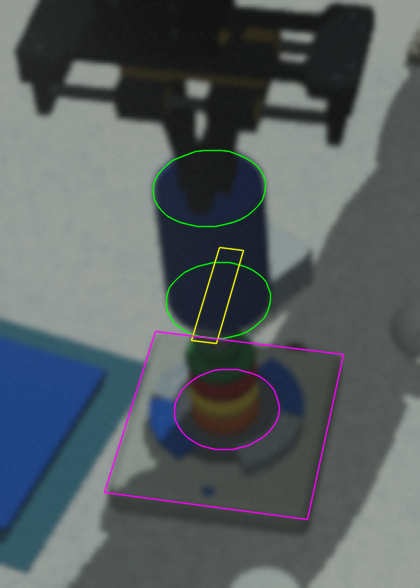

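View pics/p1t.png

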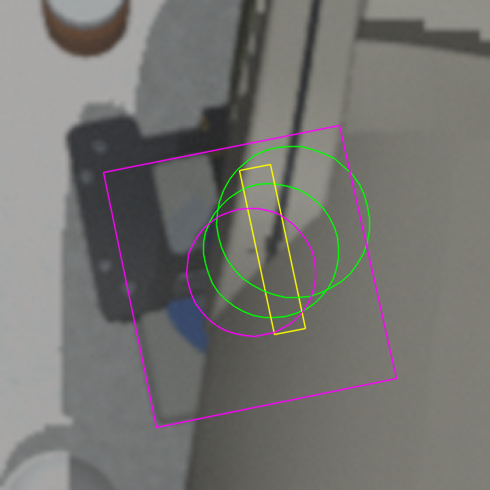

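```bash
python3 -m jog '[[-0.2,0,2,0,0,0,-1],[0,0,2,0,0,0,-1],[0,0,2,0,0,0,-1],[0,0,2,0,0,0,-1],[0,0,1.5,0,0,0,-1],[0,0,0,0,0,0,-1],[0,0,0,0,0,0,-1]]'
python3 ovc.py pics/p2
```

```text
time: 56.88
ee_pos: [0.5666, -0.0847, 0.1678]
eef_rot: [-0.107, 0.994, -0.0, 0.0]
ft_force: [-0.0, -0.3, -2.7]
width: 0.0136
[ 0.56664076 -0.08471996  0.16784163] 0.21496730598560077
pos [ 0.5667 -0.0847  0.168 ] yhead 1.786 shift cm [ 0.06  0.04 -3.2 ] wz 5.500144031267418e-05 tilt fix tool [-0.0001  0.0014  0.    ] j7 1.98 t 56.975
```

View pics/p2s.png

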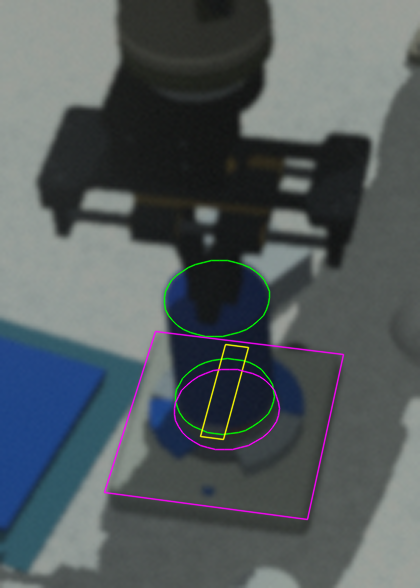

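```bash
python3 -m jog '[[0.05,0,0.8,0,0,0,-1],[0,0,0.5,0,0,0,-1],[0,0,0,0,0,0,-1],[0,0,0,0,0,0,-1]]'
python3 -m jog '[[0,0,0.4,0,0,0,-1],[0,0,0.3,0,0,0,-1],[0,0,0,0,0,0,-1],[0,0,0,0,0,0,-1]]'
```

```text
time: 57.48
ee_pos: [0.5658, -0.0848, 0.1542]
eef_rot: [-0.107, 0.994, 0.0, 0.0]
ft_force: [0.2, 0.1, -2.1]
width: 0.0136
time: 57.98
ee_pos: [0.5659, -0.0847, 0.1474]
eef_rot: [-0.107, 0.994, 0.0, 0.0]
ft_force: [-1.0, 1.0, 2.3]
width: 0.0138
```

```bash
python3 -m jog '[[0,0,0.3,0,0,0,-1],[0,0,0.2,0,0,0,-1],[0,0,0,0,0,0,-1],[0,0,0,0,0,0,-1]]' 50
python3 -m jog '[[0,0,0.1,0,0,0,-1],[0,0,0,0,0,0,-1],[0,0,0,0,0,0,-1]]'
```

```text
time: 58.48
ee_pos: [0.566, -0.0846, 0.1424]
eef_rot: [-0.107, 0.994, 0.0, 0.0]
ft_force: [-2.3, 0.7, 6.3]
width: 0.0139
time: 58.85
ee_pos: [0.5661, -0.0846, 0.1418]
eef_rot: [-0.107, 0.994, 0.0, 0.0]
ft_force: [-2.4, 1.9, 9.7]
width: 0.0139
```

```bash
python3 -m jog '[[0,0,0,0,0,0.08,-1],[0,0,0,0,0,0.08,-1],[0,0,0,0,0,0.08,-1],[0,0,0,0,0,0.08,-1],[0,0,0,0,0,0,-1]]'
python3 ovc.py pics/p3
```

```text
time: 59.48
ee_pos: [0.5667, -0.0853, 0.1419]
eef_rot: [0.053, 0.999, -0.0, 0.001]
ft_force: [0.2, -0.5, 7.1]
width: 0.0139
[ 0.56670309 -0.0853276   0.14185019] -0.10614570932366707
pos [ 0.5667 -0.0853  0.1419] yhead 1.466 shift cm [ 0.06  0.07 -5.81] wz -0.3201696823142417 tilt fix tool [-0.0004  0.0024  0.    ] j7 1.68 t 59.575
```

View pics/p3s.png

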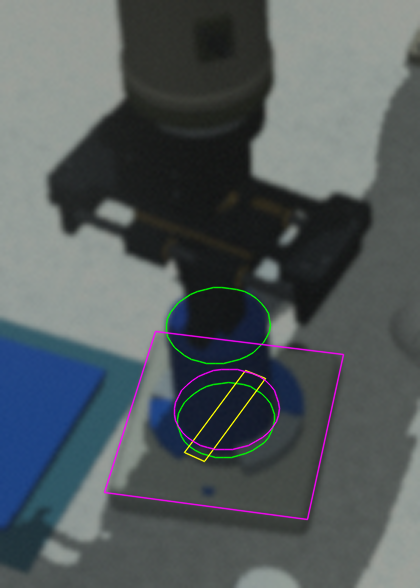

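Turning well with low forces; continue towards the stop.

```bash
python3 -m jog '[[0.05,0.05,0.03,0,0,0.08,-1],[0,0,0,0,0,0.08,-1],[0,0,0,0,0,0.08,-1],[0,0,0,0,0,0.08,-1],[0,0,0,0,0,0.08,-1],[0,0,0,0,0,0.08,-1],[0,0,0,0,0,0,-1]]'
python3 -m jog '[[0,0,0,0,0,0.08,-1],[0,0,0,0,0,0.08,-1],[0,0,0,0,0,0.08,-1],[0,0,0,0,0,0.08,-1],[0,0,0,0,0,0,-1]]'
python3 -c "
from h import *
moveto(.566,-.0845,.142,.215+np.pi/2-1.309); print(r.read_state()['torque'])"
```

```text
time: 60.45
ee_pos: [0.5662, -0.0848, 0.1417]
eef_rot: [0.289, 0.957, -0.0, 0.001]
ft_force: [0.1, -1.0, 8.1]
width: 0.0134
time: 61.08
ee_pos: [0.5662, -0.0849, 0.1417]
eef_rot: [0.438, 0.899, 0.0, 0.001]
ft_force: [-0.3, -0.8, 7.6]
width: 0.0136
pos [ 0.5662 -0.0849  0.1417] yhead 0.665 shift cm [ 0.04  0.01 -0.03] wz 0.18789852606402713 tilt fix tool [0.0012 0.002  0.    ] j7 0.92 t 61.075
[-0.42629405  0.24977701 -0.02166809]
```

```bash
python3 -m jog '[[0,0,0,0,0,0.06,-1],[0,0,0,0,0,0.06,-1],[0,0,0,0,0,0.05,-1],[0,0,0,0,0,0,-1]]'; python3 -c "
from h import *
moveto(.566,-.0845,.142,.215+np.pi/2-1.309); print(r.read_state()['torque'])"
python3 -m jog '[[0,0,0,0,0,0.04,-1],[0,0,0,0,0,0.03,-1],[0,0,0,0,0,0,-1]]'; python3 -c "
from h import *
moveto(.566,-.0845,.142,.215+np.pi/2-1.309); print(r.read_state()['torque'])"
```

```text
time: 61.58
ee_pos: [0.5662, -0.0849, 0.1417]
eef_rot: [0.512, 0.859, 0.0, 0.001]
ft_force: [0.6, -1.5, 9.6]
width: 0.0136
pos [ 0.5662 -0.0849  0.1417] yhead 0.495 shift cm [ 0.04  0.   -0.03] wz 0.01836339270481324 tilt fix tool [0.0015 0.0017 0.    ] j7 0.77 t 61.575
[-0.35699419  0.32818463  0.07672839]
time: 61.95
ee_pos: [0.5662, -0.0848, 0.1417]
eef_rot: [0.541, 0.841, 0.0, 0.001]
ft_force: [-0.3, -1.3, 7.9]
width: 0.0139
pos [ 0.5662 -0.0848  0.1417] yhead 0.426 shift cm [ 0.03 -0.01 -0.03] wz -0.05033275996013953 tilt fix tool [0.0015 0.0017 0.    ] j7 0.7 t 61.95
[-0.34813206  0.33265555  0.67142015]
```

```bash
python3 -m jog '[[0,0,0,0,0,0.04,-1],[0,0,0,0,0,0,-1]]'; python3 -c "
from h import *
moveto(.566,-.0845,.142,.215+np.pi/2-1.309); print(r.read_state()['torque'])"
python3 -m jog '[[0,0,-0.3,0,0,-0.03,-1],[0,0,0,0,0,0,-1],[0,0,0,0,0,0,-0.4],[0,0,0,0,0,0,0],[0,0,0,0,0,0,0],[0,0,-3,0,0,0,0],[0,0,-4,0,0,0,0],[0,0,-4,0,0,0,0],[0,0,0,0,0,0,0]]'
python3 -c "
from h import *
cs=r.camera('scene'); crop(cs,(220,150,330,300),4,'pics/q1.png')"
```

```text
time: 62.2
ee_pos: [0.5662, -0.0846, 0.1417]
eef_rot: [0.558, 0.83, 0.0, 0.001]
ft_force: [1.2, -1.2, 9.2]
width: 0.0136
pos [ 0.5662 -0.0846  0.1417] yhead 0.387 shift cm [ 0.02 -0.02 -0.03] wz -0.08957446477715658 tilt fix tool [0.0016 0.0018 0.    ] j7 0.66 t 62.2
[-0.27571244  0.27551305  1.19256466]
time: 63.32
ee_pos: [0.5665, -0.0846, 0.2566]
eef_rot: [0.546, 0.838, 0.002, 0.002]
ft_force: [-0.7, 0.6, 0.1]
width: 0.0433
```

View pics/q1.png

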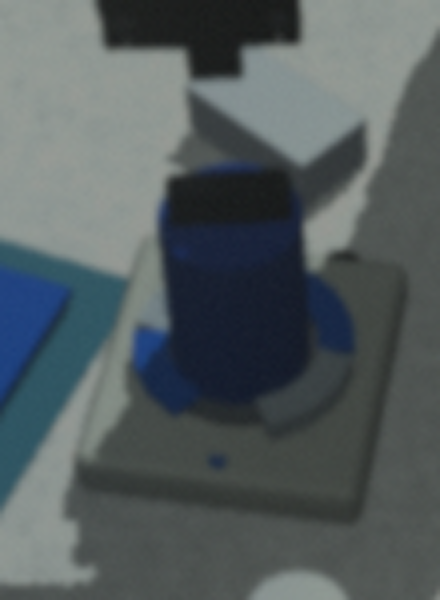

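```bash
python3 -c "
from h import *
cs=r.camera('scene')
Q=(.566,-.0846,.215-1.309);z=.0325
crop(cs,(220,150,330,300),4,'pics/q2.png',[(T(*Q,circ(.034,z+.098)),(0,255,0)),(T(*Q,rect(.056,.014,z+.122)),(0,255,255)),(T(*Q,circ(.034,z)),(0,255,0))])
for n in ('scene','top'):
    c=r.camera(n); print([ (round(d['score'],2),[round(v) for v in d['rect']]) for d in r.search_frame(c,'lid')][:2])
    cv2.imwrite('pics/q3%s.png'%n,c['frame'][:,:,::-1])
moveto(.62,-.285,.25,np.pi/2)
"
```

```text
[(0.72, [124, 199, 241, 282])]
[(0.67, [465, 177, 493, 254])]
pos [ 0.5648 -0.0841  0.2527] yhead 0.416 shift cm [-20.61  -3.07   0.26] wz -1.154846769370975 tilt fix tool [-0.0018 -0.0007  0.    ] j7 0.63 t 63.625
```

View pics/q2.png

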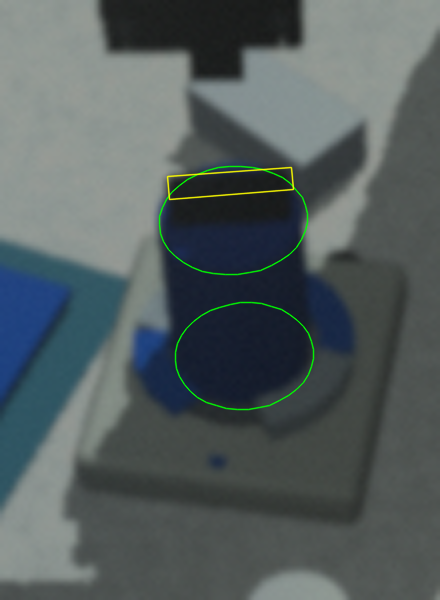

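View pics/q3scene.png

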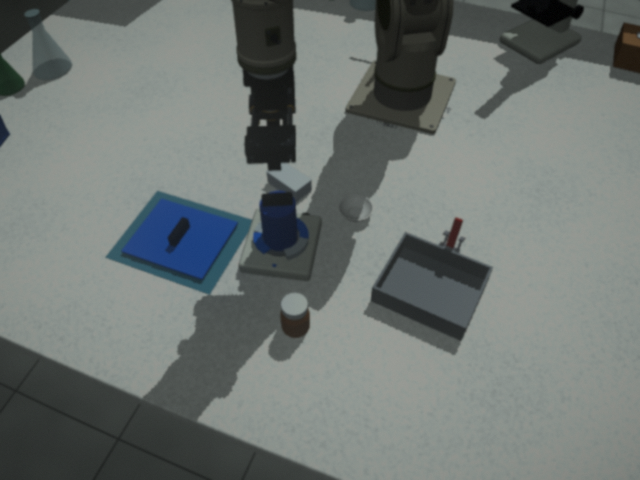

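View pics/q3top.png

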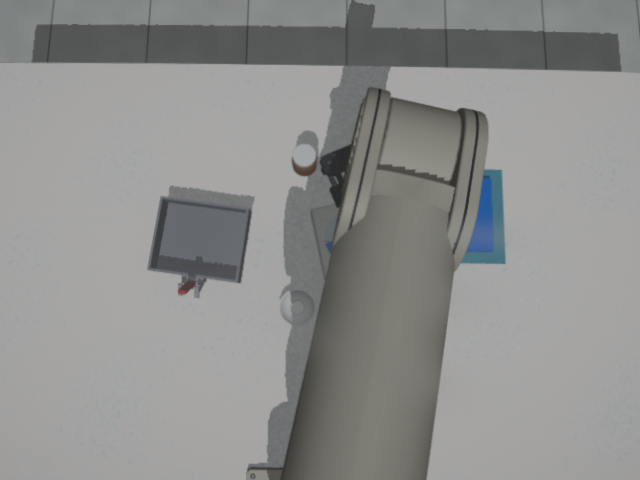

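```bash
python3 -m jog '[[0,0,-2,0,0,-0.14,0],[0,0,0,0,0,-0.14,0],[0,0,0,0,0,-0.14,0],[0,0,0,0,0,-0.14,0],[0,0,0,0,0,-0.14,0],[0,0,0,0,0,-0.14,0],[0,0,0,0,0,-0.14,0],[0,0,0,0,0,-0.14,0],[0,0,0,0,0,-0.035,0],[0,-2.5,0,0,0,0,0],[-1,-2.5,0,0,0,0,0],[-1,-2.5,0,0,0,0,0],[-1,-2.5,0,0,0,0,0],[-1,-2.5,0,0,0,0,0],[-1,-2.5,0,0,0,0,0],[0,-2.5,0,0,0,0,0],[0,-2.5,0,0,0,0,0],[0,0,0,0,0,0,0],[0,0,0,0,0,0,0]]'
python3 -c "
from h import *
cs=r.camera('scene');ct=r.camera('top')
Q=(.6214,-.2848,0)
P=[(T(*Q,rect(.156,.186,.011)),(0,255,255)),(T(*Q,rect(.06,.016,.037)),(0,255,0))]
crop(cs,(90,130,330,300),3,'pics/s1.png',P); crop(ct,(300,130,530,300),3,'pics/s2.png',P)
moveto(.6214,-.2848,.06,np.pi/2)"
```

```text
time: 66.0
ee_pos: [0.6156, -0.2834, 0.2734]
eef_rot: [0.0, 1.0, 0.0, -0.0]
ft_force: [-0.5, 0.3, -1.0]
width: 0.0433
pos [ 0.6158 -0.2828  0.2736] yhead 1.572 shift cm [-0.56 -0.21 21.36] wz 0.0011999361067405179 tilt fix tool [ 0.0008 -0.0001  0.    ] j7 2.14 t 66.1
```

View pics/s1.png

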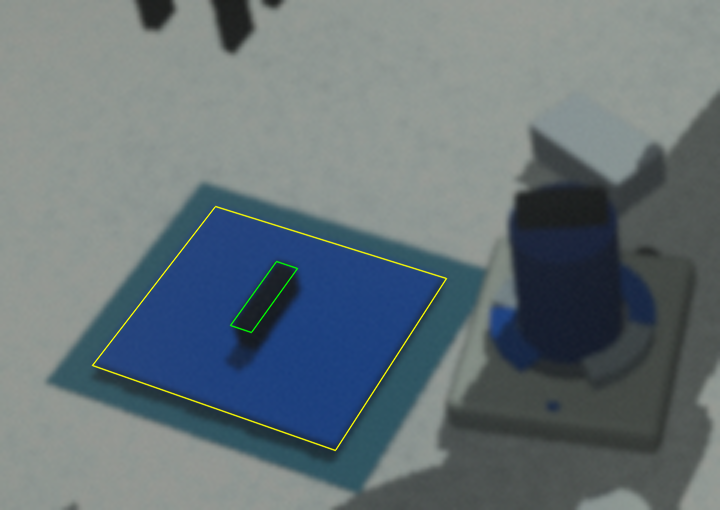

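View pics/s2.png

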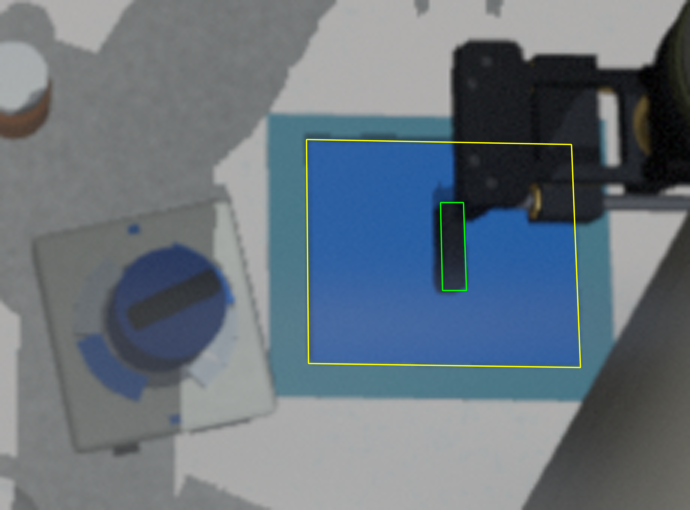

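Lid unmoved on the mat, exactly where it was placed. The cover stands on the spinner fully turned. Pick the lid.

```bash
python3 -m jog '[[-0.5,-0.2,4,0,0,0,0],[0,0,4,0,0,0,0],[0,0,4,0,0,0,0],[0,0,4,0,0,0,0],[0,0,4,0,0,0,0],[0,0,2.8,0,0,0,0],[0,0,0,0,0,0,0],[0,0,0,0,0,0,0]]' 35
python3 -c "
from h import *
moveto(.6214,-.2848,.0257,np.pi/2)"
```

```text
time: 67.1
ee_pos: [0.6212, -0.2861, 0.0473]
eef_rot: [-0.0, 1.0, -0.0, 0.001]
ft_force: [0.6, -0.6, 0.3]
width: 0.0435
pos [ 0.6212 -0.2861  0.0473] yhead 1.572 shift cm [-0.01  0.13  2.16] wz 0.0007112577512529139 tilt fix tool [-0.0005  0.0017  0.    ] j7 2.21 t 67.1
```

```bash
python3 -m jog '[[0,0.1,1.3,0,0,0,0],[0,0,0.8,0,0,0,0],[0,0,0,0,0,0,0],[0,0,0,0,0,0,-1],[0,0,0,0,0,0,-1],[0,0,0,0,0,0,-1],[0,0,0,0,0,0,-1],[0,0,0,0,0,0,-1],[0,0,-2,0,0,0,-1],[0,0,-4,0,0,0,-1],[0,0,-5,0,0,0,-1],[0,0,-5,0,0,0,-1],[0,0,-5,0,0,0,-1],[0,0,-5,0,0,0,-1],[0,0,0,0,0,0,-1]]' 35
python3 -c "
from h import *
moveto(.5577,.217,.28,1.45)
cs=r.camera('scene');crop(cs,(90,100,330,300),3,'pics/s3.png')"
```

```text
time: 68.97
ee_pos: [0.6211, -0.2866, 0.2906]
eef_rot: [0.0, 1.0, -0.001, 0.004]
ft_force: [0.3, -0.3, -4.5]
width: 0.0154
pos [ 0.6211 -0.2866  0.2906] yhead 1.57 shift cm [ 6.37 50.36  0.86] wz 0.12026602002387943 tilt fix tool [-0.003   0.0071  0.    ] j7 2.14 t 68.975
```

View pics/s3.png

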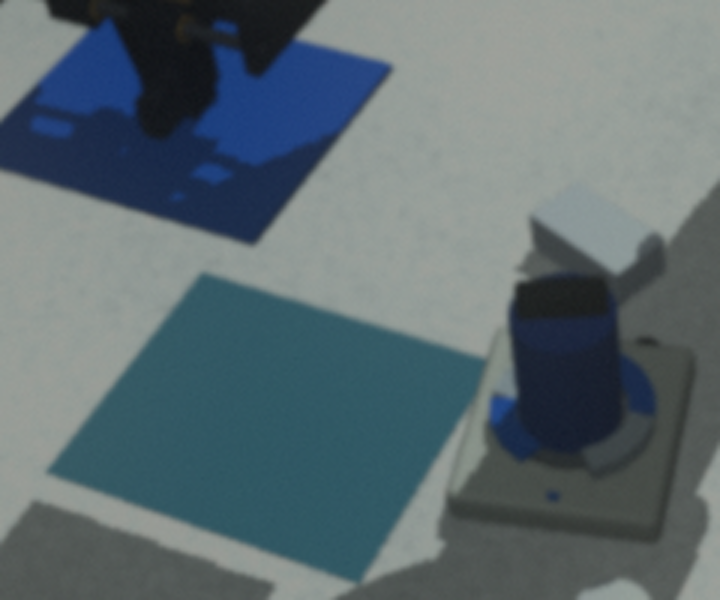

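```bash
python3 -m jog '[[0.5,3.6,0,0,0,0,-1],[0.5,3.6,0,0,0,0,-1],[0.5,3.6,0,0,0,0,-1],[0.5,3.6,0,0,0,0,-1],[0.5,3.6,0,0,0,0,-1],[0.5,3.6,0,0,0,0,-1],[0.5,3.6,0,0,0,0,-1],[0.5,3.6,0,0,0,0,-1],[0.5,3.6,0,0,0,0,-1],[0.5,3.6,0,0,0,0,-1],[0.5,3.6,0,0,0,0,-1],[0.4,3.6,0,0,0,0,-1],[0.4,3.6,0,0,0,0,-1],[0.1,3.5,0,0,0,0,-1],[0,0,0,0,0,0.06,-1],[0,0,0,0,0,0.06,-1],[0,0,0,0,0,0,-1],[0,0,0,0,0,0,-1]]'
python3 -c "
from h import *
moveto(.5577,.217,.15,1.45)"
```

```text
time: 71.28
ee_pos: [0.5559, 0.2176, 0.2842]
eef_rot: [0.059, 0.998, -0.0, -0.001]
ft_force: [0.2, -0.5, -2.6]
width: 0.0161
pos [0.5559 0.2176 0.2842] yhead 1.452 shift cm [-0.2  -0.03 13.42] wz 0.00220561305157263 tilt fix tool [-0.0007 -0.001   0.    ] j7 1.1 t 71.275
```

```bash
python3 -m jog '[[-0.2,0,3,0,0,0,-1],[0,0,4,0,0,0,-1],[0,0,4,0,0,0,-1],[0,0,4,0,0,0,-1],[0,0,2.5,0,0,0,-1],[0,0,0,0,0,0,-1],[0,0,0,0,0,0,-1]]'
python3 -c "
from h import *
moveto(.5577,.217,.0656,1.45)
s=r.read_state()['ee_pos']
cs=r.camera('scene');ct=r.camera('top');C=(.557,.2174,-.1215)
Q=(s[0],s[1],1.452-np.pi/2);z=s[2]-.0206
P=[(T(*C,rect(.15,.18,.045)),(255,0,255)),(T(*Q,rect(.156,.186,z+.006)),(0,255,255))]
crop(cs,(350,180,510,350),3.5,'pics/s4.png',P); crop(ct,(130,170,290,320),4,'pics/s5.png',P)"
```

```text
time: 72.15
ee_pos: [0.5589, 0.2177, 0.1111]
eef_rot: [0.06, 0.998, 0.0, 0.001]
ft_force: [-0.5, 0.2, -2.5]
width: 0.0157
pos [0.5589 0.2177 0.1111] yhead 1.451 shift cm [ 0.11 -0.09  4.54] wz 0.0012307710642653902 tilt fix tool [0.0008 0.0012 0.    ] j7 1.16 t 72.15
```

View pics/s4.png

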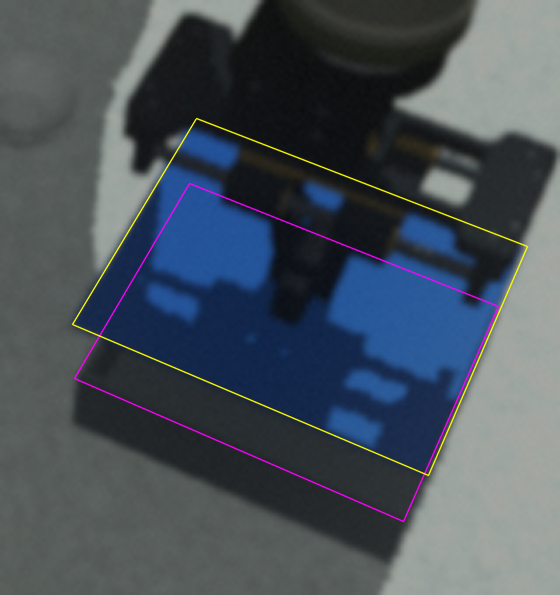

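View pics/s5.png

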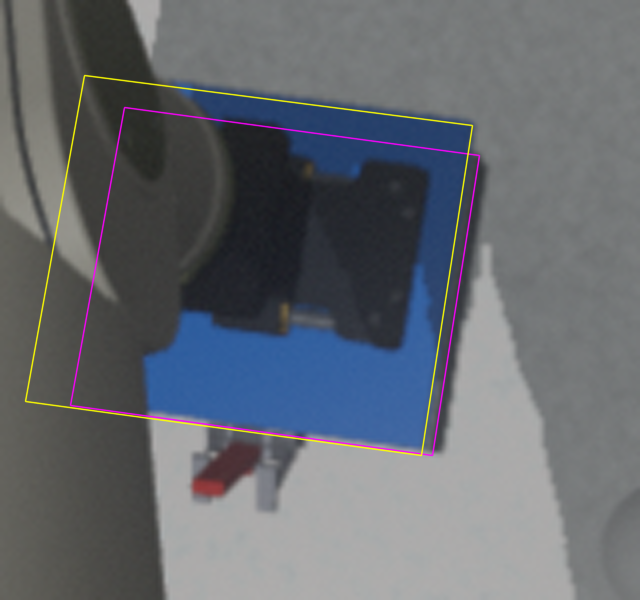

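```bash
python3 -m jog '[[0.05,-0.05,1.5,0,0,0,-1],[0,0,1.2,0,0,0,-1],[0,0,0.8,0,0,0,-1],[0,0,0,0,0,0,-1]]'
python3 -m jog '[[0,0,0.4,0,0,0,-1],[0,0,0.4,0,0,0,-1],[0,0,0.2,0,0,0,-1],[0,0,0,0,0,0,-1],[0,0,0,0,0,0,-1]]'
```

```text
time: 72.75
ee_pos: [0.5572, 0.2169, 0.0739]
eef_rot: [0.06, 0.998, -0.0, -0.001]
ft_force: [0.2, 0.3, -3.6]
width: 0.0156
time: 73.38
ee_pos: [0.5578, 0.2171, 0.0649]
eef_rot: [0.06, 0.998, 0.0, 0.0]
ft_force: [-0.5, 0.4, -1.7]
width: 0.0158
```

```bash
python3 -m jog '[[0,0,0.1,0,0,0,-1],[0,0,0,0,0,0,-1],[0,0,0,0,0,0,-0.5],[0,0,0,0,0,0,0],[0,0,0,0,0,0,0],[0,0,-2,0,0,0,0],[0,0,-4,0,0,0,0],[0,0,-5,0,0,0,0],[0,0,-5,0,0,0,0],[0,0,-3,0,0,0,0],[0,-4,0,0,0,0,0],[1,-5,0,0,0,0,0],[1,-5,0,0,0,0,0],[1,-5,0,0,0,0,0],[1,-5,0,0,0,0,0],[0,0,0,0,0,0,0],[0,0,0,0,0,0,0]]'
python3 -c "
from h import *
cs=r.camera('scene');ct=r.camera('top')
C=(.557,.2174,-.1215);Q=(.5578,.2171,-.119)
P=[(T(*Q,rect(.156,.186,.051)),(0,255,255)),(T(*C,rect(.15,.18,0)),(255,0,255))]
crop(cs,(350,180,510,350),3.5,'pics/s6.png',P); crop(ct,(130,170,290,320),4,'pics/s7.png',P)
cv2.imwrite('pics/s8.png',ct['frame'][:,:,::-1]);cv2.imwrite('pics/s9.png',cs['frame'][:,:,::-1])"
```

```text
time: 75.5
ee_pos: [0.4895, -0.016, 0.2548]
eef_rot: [0.06, 0.998, 0.001, 0.001]
ft_force: [0.9, -0.4, -0.4]
width: 0.0432
```

View pics/s6.png

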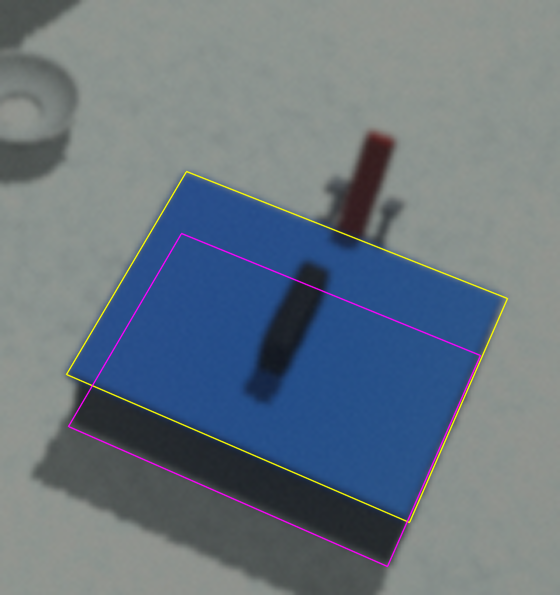

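View pics/s7.png

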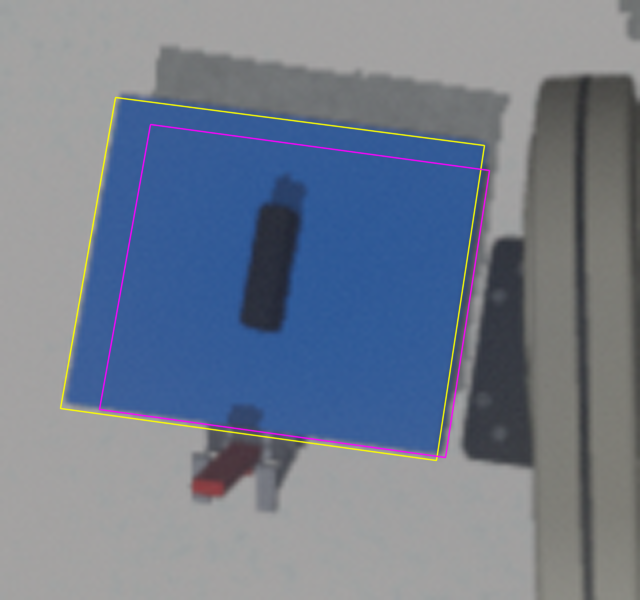

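View pics/s8.png

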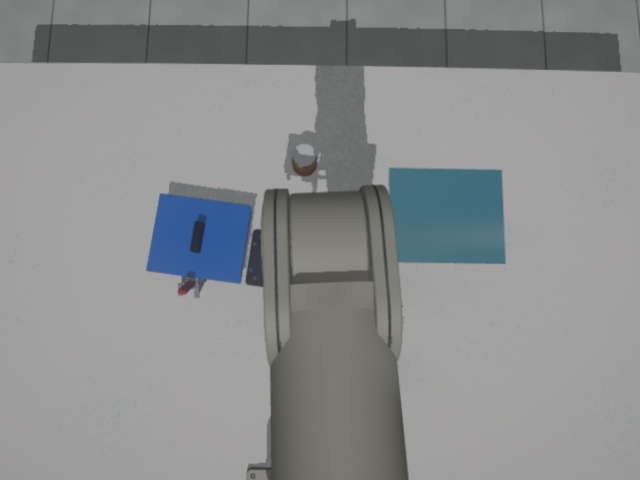

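View pics/s9.png

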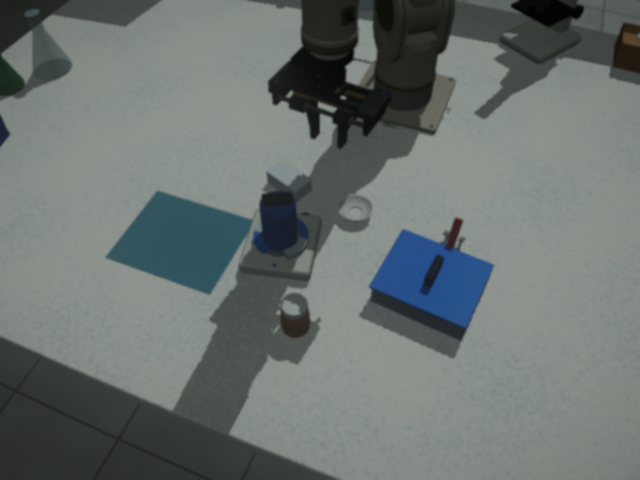

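```bash
python3 -m jog '[[0,-4,-1,0,0,0,0],[0,-4,-1,0,0,0,0],[0,-4,-1,0,0,0,0],[0,-4,-1,0,0,0,0],[0,-4,0,0,0,0,0],[0,-4,0,0,0,0,0],[0,-4,0,0,0,0,0],[0,-4,0,0,0,0,0],[0,-4,0,0,0,0,0],[0,0,0,0,0,0,0],[0,0,0,0,0,0,0],[0,0,0,0,0,0,0],[0,0,0,0,0,0,0],[0,0,0,0,0,0,0],[0,0,0,0,0,0,0],[0,0,0,0,0,0,0],[0,0,0,0,0,0,0],[0,0,0,0,0,0,0],[0,0,0,0,0,0,0]]'
python3 -c "
from h import *
cs=r.camera('scene');ct=r.camera('top')
z=.0325;Q=(.566,-.0846,.215-1.309);P=[(T(*Q,rect(.056,.014,z+.122)),(0,255,255)),(T(*Q,circ(.034,z+.098)),(0,255,0)),(T(.566,-.0846,.215,rect(.15,.14,.028)),(255,0,255)),(T(*Q,rect(.084,.016,z+.005)),(0,255,255))]
crop(ct,(300,180,400,290),5,'pics/u1.png',P)
cv2.imwrite('pics/u2.png',ct['frame'][:,:,::-1])
crop(cs,(220,150,330,300),4,'pics/u3.png')"
```

```text
time: 77.97
ee_pos: [0.4463, -0.3738, 0.2938]
eef_rot: [0.06, 0.998, 0.0, -0.0]
ft_force: [0.8, 1.0, 0.3]
width: 0.0433
```

View pics/u1.png

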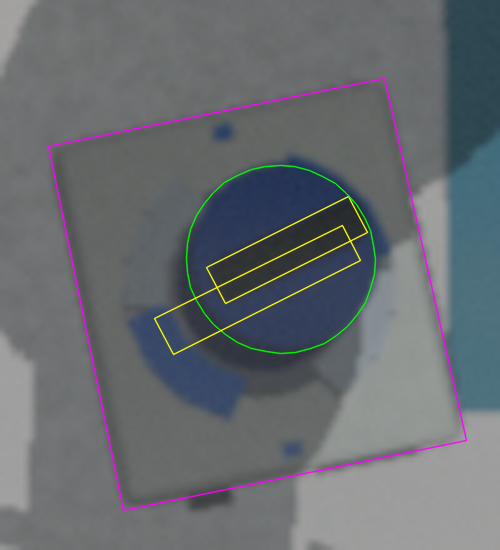

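View pics/u2.png

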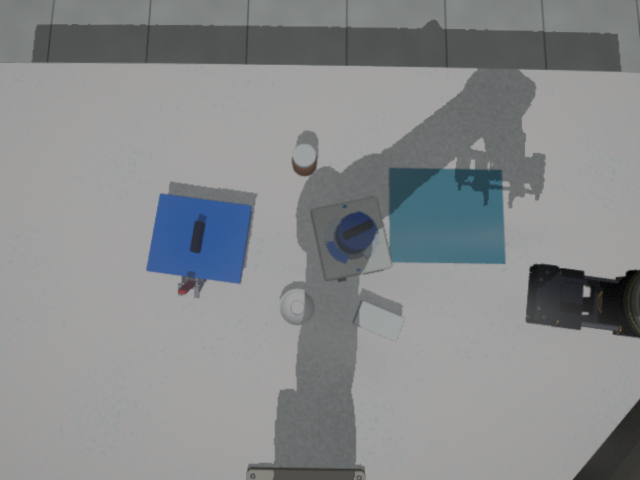

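View pics/u3.png

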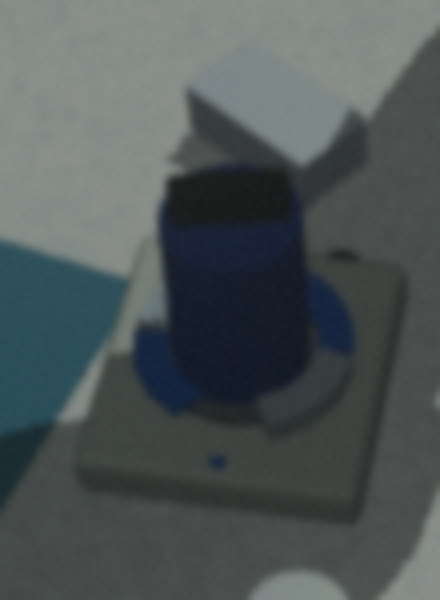

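```bash
python3 -c "
from bench import r
print(r.close_job())"
```

```text
the job is handed in; nothing more can be done
None
```

The whole job was carried out and handed in at about 78 s; no verdict came back. In order:

- **Latch and lid:** I lifted the lever past centre until the hook swung free, then set the lid on the mat.
- **Rings:** All four were in the case. I stacked them hub up on the spindle: orange, yellow, red, green. The first two had to be let go about 30 mm and 13 mm above rest, because the spindle would otherwise have met the gripper body. Each one dropped flat.
- **Cover:** I fitted it with its ears in the gaps, pressed it to about 30 mm and turned it clockwise until the torque rose to 1.2 N m at the stop, then let go.
- **Lid back:** I laid it on the empty case, and it was never knocked.

**Last checks**
- The final pictures show the cover's handle at the predicted 75° locked angle and the lid flat and square on the case to within a few millimetres.
- The jar, dish and slide box are at their starting pixels.
- The latch is still open, and the arm is clear of everything.
- Nothing failed. The two cameras disagreed by 2–4 mm throughout, so I averaged them.
- The cover's locked height and the ears under the ledges do not show directly in the pictures; I judged the lock by angle, height during the turn and stop torque.

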